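# Draw the drying tray out to its stop with the tray hook

## Task

The samples in the middle tray of the drying cabinet are ready to come out and cool. Pick up the tray hook, put its nose through the finger hole of the middle tray, let it drop behind the front and draw the tray straight out until it comes up firmly against its stop, but do not force it, and keep hands off the tray. Then unhook, leaving the tray drawn out, and lay the hook back on its rest the way it lay, disturbing nothing else.

Things in the scene. Friction and masses are not known exactly. Their poses are not given: they have to be found in the camera images.
- drying_cabinet: white bench-top drying cabinet, fixed, 200 deep x 250 wide x 158 high mm; origin at the centre of its underside. x points into it (front at x = -100 mm), y to the left as seen by one facing its front, z up. In front three aluminium trays one above another, each 178 wide x 41 high, right of them a grey control strip. Place and yaw vary.
- middle_tray (a joint): how far the middle tray is drawn out (m, along the cabinet's -x), 0 = home; starts 0 to 8 mm out, drags about 3 N. Its stop (hidden rubber buffers on a bracket in slotted holes) is set differently each time, 80 to 115 mm out, and can only be felt: the pull then rises by some 7 N a mm. 10 to 15 N there is firm; over 25 N bends the tray front. Let go, it eases back 2 mm.
- stop_bracket: bracket inside the cabinet, out of sight, that carries the middle tray's rubber stop buffers in slotted holes; its origin is the cabinet's own, and tells nothing of where along the slots the buffers are set
- upper_tray (a joint): how far the upper tray is drawn out (m); leave it home
- lower_tray (a joint): how far the lower tray is drawn out (m); leave it home
- middle_tray_hole (a point): centre of the round 22 mm finger hole in the upright 5 mm thick front of the middle tray (at mid thickness, 89 mm above the counter); moves with the tray, axes as the cabinet's. The tray floor is 21 mm below this point; behind the front the space is free for 45 mm, then sample pans begin.
- hook_handle (a point): grip point of the tray hook, in the handle, half-way up. The hook is 200 mm long, about 90 g: wooden handle 100 long (65 mm behind to 35 mm ahead of this point), 16 wide, 22 high, then a straight 5 mm round steel rod on the same middle line, its far end bent straight down as a short nose. x points along it to the nose, z up.
- hook_nose (a point): lowest point of the hook's nose: 135 mm ahead of and 11 mm below the handle point; the nose is 5 mm thick and reaches 8.5 mm below the rod's underside. When the rod lies on the lower edge of the finger hole, this point is 19.5 mm below the hole's centre, 1.5 mm clear of the tray floor.
- hook_rest: fixed dark wooden rest, base 170 x 56 mm, origin on the counter. The hook lies along its x axis, nose to +x and down, in two forks open at the top; the handle point is then at x = 15 mm (within 3), y = 0, z = 50 mm. Rear fork 57 mm behind that point, 62 mm high, 23 mm wide for the 16 mm handle; front fork 75 mm ahead, 14 mm wide for the rod. Grip the handle between them.
- jar_1_centre (a point): centre of a white lidded porcelain jar with a blue band, 67 mm wide, 95 mm high, standing to the right of the cabinet; leave it alone
- jar_2_centre (a point): centre of a smaller jar of the same kind, 57 mm wide, 82 mm high, standing in front of the cabinet's right corner; leave it alone
Not all that is in view belongs to the job. Leave any red look-alike of the part that bears hook_handle alone.

How it is judged:
By the outcome, as a careful person would: the job done as asked, in the order asked, and still so for the second after the job is handed in, with the robot touching nothing.
It also fails if it takes over 61 s, if anything falls off the work surface, if the arm or the gripper's body presses on something with over 40 N, if the wrist force passes 120 N, or if a joint passes its speed limit or range.

## Robot

A 6-joint arm with a two-finger parallel gripper is mounted at the origin on a cart in front of the work surface, level with it; the furniture and walls round the work are solid. World frame = base frame: x ahead of the robot, y to its left, z up, the work surface at z = 0. Lengths are in m, angles in degrees, forces in N, time in s.
With the tool pointing down it reaches from about 0.425 to 0.925 m from the base axis. Payload 12.5 kg.
Tool frame: the origin (TCP) lies at the very end of the fingers, on their centre line; the grasp point (between the pads) lies 19 mm behind it; z points along the fingers, y is the direction in which the jaws open and shut (so a half turn about z gives the same grasp; the last joint's range is limited). The gripper opens to 85 mm and grips with 20 to 120 N. Pads are 22 mm wide; open, the fingers measure 114 mm over their backs; the gripper's body (76 mm by 85 mm) begins 54 mm behind the grasp point. The pads swing forward as they close: fully open they stand 13 mm farther back than shut.
Start: joints at [59.439, 28.126, 89.318, -0, 62.55, -6.05], TCP at [0.259, 0.569, 0.231] pointing down, gripper open.
Joint ranges: [-177.58, 177.58], [-47.91, 125.51], [2.72, 160], [-65.01, 245.01], [3.68, 167.84], [-153.87, 153.87]. Speed limits (degrees/s): [127.2, 127.2, 159.86, 180, 180, 180].

## Interface

Orientations are given as [roll, pitch, yaw] about the fixed x, y, z axes, in that order (R = Rz(yaw) Ry(pitch) Rx(roll)).
In Python, from rig import telemetry, capture, camera_model, bot gives the robot as it stands.
- The arm moves only by the tool move_arm, never from a script. Its argument "steps" is a list of rows, each an object of numbers: "claw": the opening in per cent of the stroke, from 0 (shut) to 100 (fully open); "dx", "dy", "dz": the shift along the tool's x, y, z in mm; "yaw": the turn about the tool's z in rad. A call has 1 to 5 rows; each row is the pose to reach, as a shift and turn from the pose measured when the call began, along the tool's axes at that moment; what a row does not reach only later rows make up. A row lasts 1/10 s, in which the tool goes at most 50 mm and 8.59 degrees, less where a joint would pass 70% of its speed; a pose out of reach is approached as far as the arm can. A call with a gripper value outside its range is refused whole. The fingers move at their own pace and stop on an object; the grip force is fixed at half the most. Time passes only in rows, so rows that repeat a pose let the fingers close. It gives the time, the measured TCP pose, the force and the opening at its end, in the units of the state.
- telemetry.get_obs(): the state, without advancing time (a new reading comes with each control period).
- capture(name): name is "side" or "top"; returns (picture, depth): 480x640x3 uint8, red, green, blue; 480x640 float32, m along the optical axis (not along the pixel's ray), 0 where there is no reading.
- camera_model(name): a dict with "K" (3x3 intrinsics, pixels), "R" (3x3) and "t" (3): a world point X has camera coordinates R X + t. Camera axes: x right, y down, z forward; pixel columns grow to the right and rows downward; lengths in m; the calibration is good to about 2 mm. A picture is of the moment at which its call begins. camera_model takes no time and is no camera call.
- bot.close_job(): hands the job in, once; it reports no verdict.
The state is a dict: "time": time; "qpos": joint angles; "dq": joint speeds; "joint_efforts": joint torques, N m; "eef_pos": TCP position; "orientation": TCP orientation; "contact_force": force on the tool from outside, world axes, zero at the start; "moment": the same for the moment, N m; "width": opening from 0.0 (shut) to 1.0 (fully open).
Only numpy, scipy, OpenCV 4.12 (cv2) and the standard library are available. Lean on these libraries where they do the work, as an engineer would, in place of code of your own. Each camera call takes 0.05 s, during which the arm holds its last target.

## Working session

There is one attempt and no reset: what is moved stays moved. The work goes in short steps, Python scripts to look and compute and a tool call to move; the robot and the scene stay as the last step left them, time stands still between calls to the robot, and variables do not carry over. Pictures are saved under pics/ and viewed, and the job is handed in when it is done.

Besides the shell and the picture viewer there is one more tool, called after ">>>" as name(argument=value, ...), one argument or row to a line, values as JSON. move_arm: Moves the arm, as the interface text tells. Its arguments: {"type":"object","properties":{"steps":{"type":"array","items":{"type":"object","properties":{"claw":{"type":"number"},"dx":{"type":"number"},"dy":{"type":"number"},"dz":{"type":"number"},"yaw":{"type":"number"}}}}},"required":["steps"]}

```bash
mkdir -p pics; ls; python3 - <<'E'
from rig import telemetry, capture, camera_model, bot
import cv2,numpy as np
for n in ("side","top"):
    p,d=capture(n); cv2.imwrite(f"pics/{n}0.png",p[:,:,::-1]); np.save(f"pics/{n}0.npy",d)
    m=camera_model(n); print(n,m)
print(telemetry.get_obs())
E
```

```text
pics
side {'K': array([[465.55791856,   0.        , 314.20947843],
       [  0.        , 465.55791856, 245.46059478],
       [  0.        ,   0.        ,   1.        ]]), 'R': array([[ 9.87853912e-01, -1.55385298e-01, -2.41668347e-04],
       [-9.38296605e-02, -5.95276010e-01, -7.98024102e-01],
       [ 1.23857353e-01,  7.88353906e-01, -6.02625485e-01]]), 't': array([-0.59371881,  0.13886172,  0.95826037])}
top {'K': array([[444.78061569,   0.        , 322.29899164],
       [  0.        , 444.78061569, 234.76235159],
       [  0.        ,   0.        ,   1.        ]]), 'R': array([[ 0.00692138, -0.99992278,  0.01032094],
       [-0.99173846, -0.00818606, -0.12801489],
       [ 0.12808949, -0.00934963, -0.99171854]]), 't': array([-0.01290609,  0.61411904,  1.02322407])}
{'time': 0.1, 'qpos': array([ 5.94371595e+01,  2.81608503e+01,  8.93456482e+01, -1.33073142e-03,
        6.25491790e+01, -6.04930457e+00]), 'dq': array([ 0.13177579, -0.08888639, -0.05043941,  0.00190587,  0.02648677,
       -0.02629594]), 'joint_efforts': array([ 2.82687914e-03, -6.19445944e+01, -2.62019116e+01, -3.40908468e-05,
        2.94363970e-03, -2.15179972e-05]), 'eef_pos': array([0.25919343, 0.56851242, 0.2307904 ]), 'orientation': array([-1.79944508e+02, -4.69380265e-03,  1.55487076e+02]), 'contact_force': array([-0.01587834, -0.24405963, -0.45114693]), 'moment': array([ 0.03574287, -0.02035206, -0.01471209]), 'width': 0.9981600444240847}
```

View pics/side0.png

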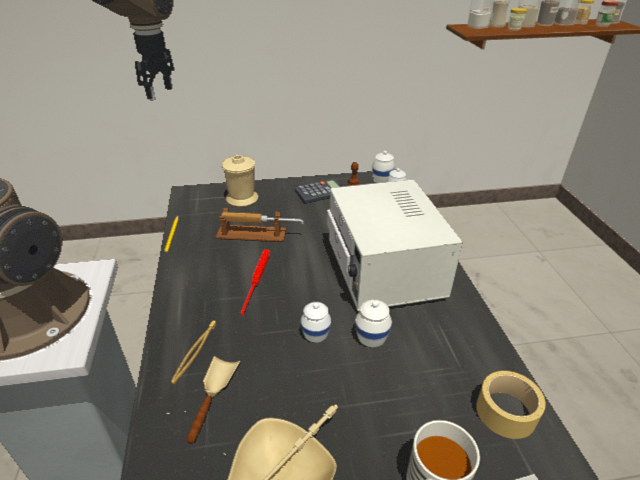

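View pics/top0.png

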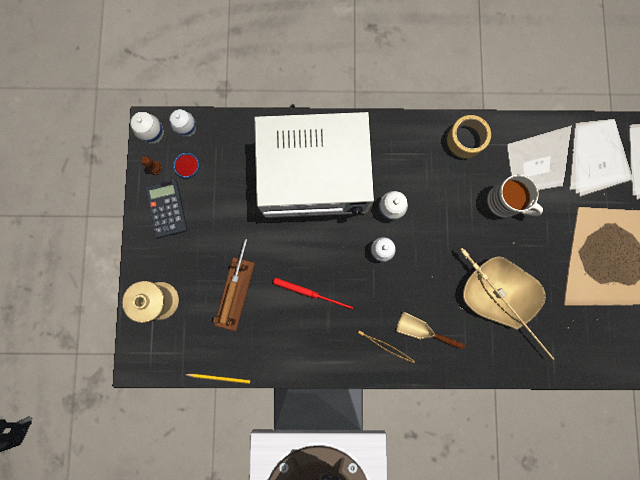

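The wooden-handled hook lies on its rest at top (235,290) and side (260,220). The red look-alike lies on the counter at top (310,293) and side (257,280). The wooden one on the dark rest fits the description, so I'll confirm it in a crop.

```bash
cat > h.py <<'E'
import numpy as np,cv2
from rig import camera_model
def w(n,d,u,v,z=None):
    m=camera_model(n);K,R,t=m["K"],m["R"],m["t"]
    r=np.linalg.inv(K)@np.array([u,v,1.])
    if z is None: return R.T@(r*d[int(v),int(u)]-t)
    c=-R.T@t; r=R.T@r
    return c+r*(z-c[2])/r[2]
def proj(n,X):
    m=camera_model(n);c=m["K"]@(m["R"]@np.asarray(X,float)+m["t"]);return c[:2]/c[2]
E
python3 - <<'E'
import cv2
a=cv2.imread("pics/top0.png");b=cv2.imread("pics/side0.png")
def z(im,x,y,w,h,s):return cv2.resize(im[y:y+h,x:x+w],None,fx=s,fy=s,interpolation=cv2.INTER_CUBIC)
cv2.imwrite("pics/c1.png",z(a,200,230,70,105,5.5))
cv2.imwrite("pics/c2.png",z(b,205,190,110,60,7))
cv2.imwrite("pics/c3.png",z(b,315,180,150,130,4.5))
cv2.imwrite("pics/c4.png",z(a,240,100,180,170,3.5))
E
```

```text
(no output)
```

View pics/c1.png

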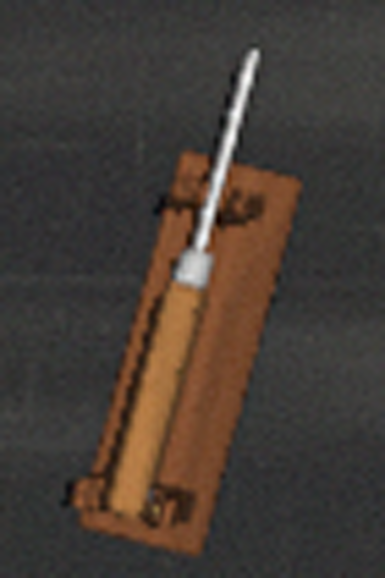

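View pics/c2.png

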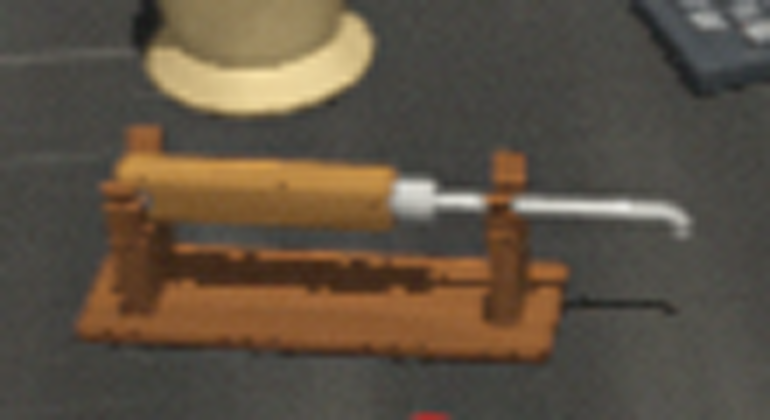

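View pics/c3.png

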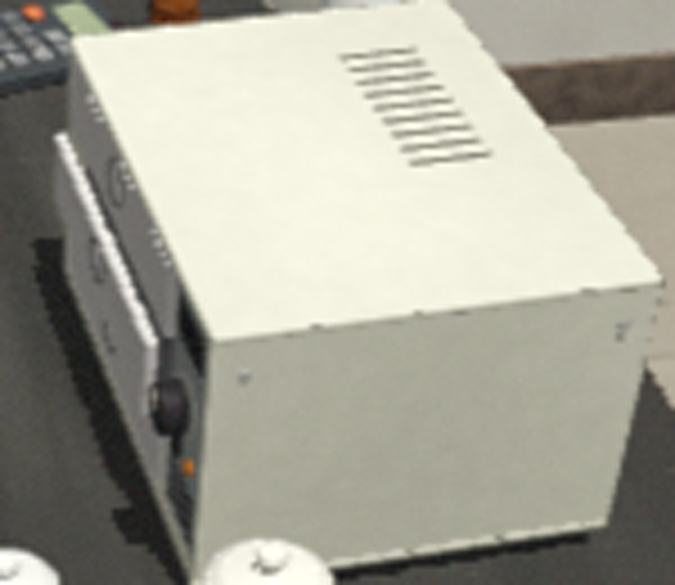

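View pics/c4.png

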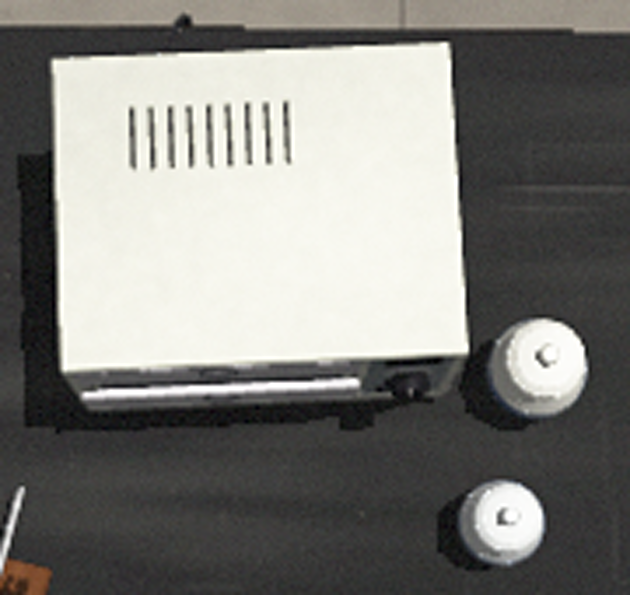

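The crops show the wooden handle in two forks of a dark rest with a steel rod and bent nose (side ~ (302,222)). So this is the hook, and the red one stays. The middle tray's top edge shows as a bright strip in front of the cabinet (top ~ (265..342, 213)), and its hole is at about side (337,237).

```bash
python3 - <<'E'
from h import *
a=cv2.imread("pics/top0.png");b=cv2.imread("pics/side0.png")
dt=np.load("pics/top0.npy");ds=np.load("pics/side0.npy")
# cabinet top via depth plane z=.158
def cloud(n,d):
    m=camera_model(n);v,u=np.mgrid[0:480,0:640]
    r=np.linalg.inv(m["K"])@np.stack([u.ravel(),v.ravel(),np.ones(u.size)])
    return ((r*d.ravel()).T-m["t"])@m["R"]
Pt=cloud("top",dt).reshape(480,640,3);Ps=cloud("side",ds).reshape(480,640,3)
reg=np.zeros((480,640),bool);reg[95:230,240:385]=1
m=(reg&(abs(Pt[...,2]-.158)<.012)&(a.min(2)>150)).astype(np.uint8)
c=max(cv2.findContours(m,0,2)[0],key=cv2.contourArea)
print("z top",np.median(Pt[m>0][:,2]))
W=np.array([w("top",dt,u+0,v+0,.158)[:2] for u,v in c[:,0]],np.float32)*1000
r=cv2.minAreaRect(W);print(r);print(cv2.boxPoints(r))
# handle/rod top
hsv=cv2.cvtColor(a,cv2.COLOR_BGR2HSV)
reg=np.zeros((480,640),bool);reg[230:335,205:262]=1
rod=reg&(hsv[...,1]<60)&(hsv[...,2]>120)
ys,xs=np.where(rod);print("rod px",xs.min(),xs.max(),ys.min(),ys.max(),len(xs))
print("rod z",np.median(Pt[rod][:,2]))
han=reg&(hsv[...,0]<22)&(hsv[...,2]>150)&(hsv[...,1]>80)
print("handle z",np.percentile(Pt[han][:,2],[5,25,50,75,95]),han.sum())
H=np.array([w("top",dt,u,v,.061)[:2] for v,u in np.argwhere(han)])*1000
R=np.array([w("top",dt,u,v,.0525)[:2] for v,u in np.argwhere(rod)])*1000
print("handle",cv2.minAreaRect(H.astype(np.float32)),H.mean(0)); print("rod",cv2.minAreaRect(R.astype(np.float32)),R.mean(0))
vx,vy,x0,y0=cv2.fitLine(np.vstack([R]).astype(np.float32),cv2.DIST_HUBER,0,.01,.01).ravel();print("rodline",np.degrees(np.arctan2(vy,vx)),x0,y0)
vx,vy,x0,y0=cv2.fitLine(np.vstack([H,R]).astype(np.float32),cv2.DIST_HUBER,0,.01,.01).ravel();print("line",np.degrees(np.arctan2(vy,vx)),x0,y0)
print("tip",R[np.argmax(R[:,0])])
cv2.imwrite("pics/m1.png",cv2.resize((han*255+rod*120).astype(np.uint8)[230:335,205:262],None,fx=5,fy=5,interpolation=0))
z=lambda im,x,y,w,h,s:cv2.resize(im[y:y+h,x:x+w],None,fx=s,fy=s,interpolation=cv2.INTER_CUBIC)
cv2.imwrite("pics/c5.png",z(b,322,205,45,75,8)); cv2.imwrite("pics/c6.png",z(a,250,200,130,24,6))
E
```

```text
z top 0.15867138559396274
((765.9596557617188, 13.392333984375), (201.10955810546875, 249.0264129638672), 3.03592586517334)
[[ 658.95154  132.4052 ]
 [ 672.1405  -116.27171]
 [ 872.9678  -105.62053]
 [ 859.7788   143.05638]]
rod px 232 246 239 281 114
rod z 0.05325557372685648
handle z [0.05763693 0.05957046 0.06081236 0.06204868 0.06414226] 222
handle ((453.00140380859375, 208.16781616210938), (23.160451889038086, 99.02388000488281), 68.2228012084961) [455.12921834 207.67583775]
rod ((551.7250366210938, 184.97921752929688), (12.449019432067871, 102.0866470336914), 77.64691925048828) [542.58782726 186.29174199]
rodline -13.948021 547.3695 185.18858
line -13.741581 493.28323 198.36752
tip [600.98991256 171.33481919]
```

View pics/c5.png

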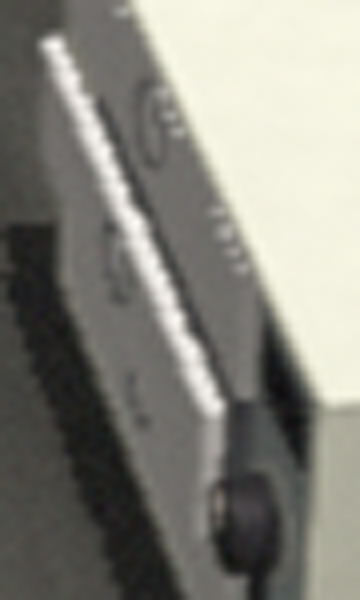

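View pics/c6.png

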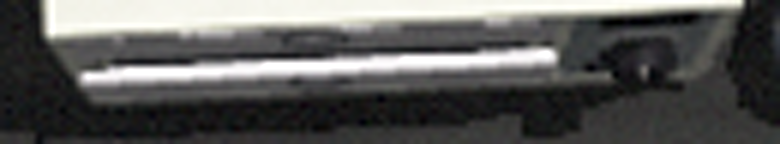

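View pics/m1.png

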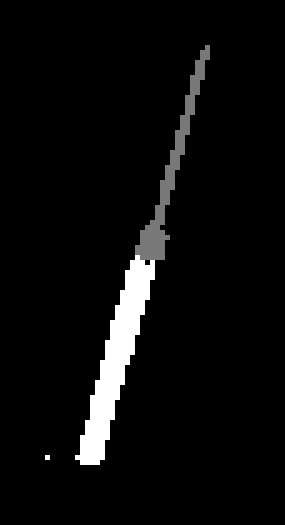

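```bash
python3 - <<'E'
from h import *
a=cv2.imread("pics/top0.png");b=cv2.imread("pics/side0.png")
hsv=cv2.cvtColor(a,cv2.COLOR_BGR2HSV)
reg=np.zeros((480,640),bool);reg[230:335,217:262]=1
rod=reg&(hsv[...,1]<60)&(hsv[...,2]>120)
han=reg&(hsv[...,0]<22)&(hsv[...,2]>150)&(hsv[...,1]>80)
P=lambda m,z:np.array([w("top",0,u,v,z)[:2] for v,u in np.argwhere(m)])*1000
H=P(han,.061); ferr=rod.copy(); ferr[:275]=0; rod2=rod.copy(); rod2[273:]=0
R=P(rod2,.0525);F=P(ferr,.058)
for n,A in(("h",H),("r",R)):
    vx,vy,x0,y0=cv2.fitLine(A.astype(np.float32),cv2.DIST_L2,0,.01,.01).ravel();print(n,np.degrees(np.arctan2(vy,vx)),x0,y0)
d=R.mean(0)-H.mean(0);ang=np.arctan2(d[1],d[0]);print("centroid ang",np.degrees(ang))
ax=np.array([np.cos(ang),np.sin(ang)]);o=H.mean(0)
for n,A in(("H",H),("F",F),("R",R)): s=(A-o)@ax; q=(A-o)@[-ax[1],ax[0]];print(n,s.min(),s.max(),q.min(),q.max())
print("o",o,ax)
# cabinet frame
yaw=np.radians(3.04);c=np.array([766,13.4]);Rc=np.array([[np.cos(yaw),-np.sin(yaw)],[np.sin(yaw),np.cos(yaw)]])
loc=lambda X:np.round(np.r_[Rc.T@(X[:2]*1000-c),X[2]*1000],1)
for u,v in((263.5,213.2),(342.5,209.8)): print("strip top",loc(w("top",0,u,v,.1095)))
for u,v in((328.5,210.5),(349,255.5)): print("strip side",loc(w("side",0,u,v,.1095)))
print("hole side",loc(w("side",0,336.7,237.7,.089)))
g=cv2.cvtColor(a,cv2.COLOR_BGR2GRAY)
for u in (275,290,320,335): print(u,g[204:222,u])
# rest base outline
base=reg.copy();base[:,:]=False;base[250:335,208:258]=1
m=(base&(hsv[...,0]<20)&(hsv[...,1]>80)&(hsv[...,2]>50)).astype(np.uint8)
B=P(m>0,.012).astype(np.float32);print("rest",cv2.minAreaRect(B))
# jars
for u,v,z in((393,203,.095),(383,247,.082)):print("jar",w("top",0,u,v,z)*1000)
E
```

```text
h -13.813332 455.32745 207.54184
r -13.922575 560.7568 181.90831
centroid ang -13.66543637440032
H -48.09269773194994 47.531491287219396 -6.2745599077359975 6.27637497711736
F 48.02519294613468 63.03582482837125 -7.488869739249545 4.934953424001213
R 69.71118163931449 150.09299928292006 -2.517561939860809 2.79745504118462
o [455.32745408 207.5418351 ] [ 0.97169182 -0.23625202]
strip top [-107.1  117.   109.5]
strip top [-107.2  -60.4  109.5]
strip side [-107.5  110.6  109.5]
strip side [-105.8  -59.8  109.5]
hole side [-107.6   31.2   89. ]
275 [249 156  81  82  87  71  33 241 255 178  87  84  80  44  14  10  32  30]
290 [188 130  95  86  76  40 192 252 212 113  83  93  48  20  22  24  28  20]
320 [ 82  85  87  71  33 242 255 183  92  86  78  38  20  24  25  13  11  49]
335 [ 97  87  85  44 191 250 208 110  79  92  48  13  26  26  19  48  55  60]
rest ((474.0580749511719, 204.282958984375), (61.21928024291992, 169.82611083984375), 75.50352478027344)
jar [ 681.66273815 -169.02375708   95.        ]
jar [ 581.62683471 -146.94564144   82.        ]
```

```bash
cat >> h.py <<'E'
from scipy.spatial.transform import Rotation as Ro
def plan(x,y,z,yaw):
    from rig import telemetry
    o=telemetry.get_obs();R=Ro.from_euler('xyz',o["orientation"],degrees=True)
    d=R.inv().apply(np.array([x,y,z])-np.array(o["eef_pos"])*1000)
    dy=(R.inv()*Ro.from_euler('xyz',[180,0,yaw],degrees=True)).as_rotvec()
    print("d",np.round(d,1),"rotvec",np.round(dy,4),"len",np.linalg.norm(d).round())
def st():
    from rig import telemetry
    o=telemetry.get_obs();print(round(o["time"],2),np.round(o["eef_pos"]*1000,1),np.round(o["orientation"],2),"F",np.round(o["contact_force"],1),"M",np.round(o["moment"],2),"w",round(o["width"],3),"q",np.round(o["qpos"],1))
E
python3 - <<'E'
from h import *
plan(484.6,200.4,200,166.2)
d=np.load("pics/top0.npy")
for u,v in((142,301),(165,301),(150,285)):print(w("top",d,u,v))
E
```

```text
d [-357.8 -241.4   31. ] rotvec [-0.001  -0.0002 -0.187 ] len 433.0
[0.45465409 0.41422218 0.03285286]
[0.45620725 0.34184286 0.08765789]
[0.49105536 0.36729526 0.11404972]
```

>>> move_arm(
  steps=[
    {"dx": -36, "dy": -24, "dz": 0, "yaw": -0.04, "claw": 70},
    {"dx": -72, "dy": -48, "dz": 0, "yaw": -0.08, "claw": 70},
    {"dx": -108, "dy": -72, "dz": 0, "yaw": -0.12, "claw": 70},
    {"dx": -144, "dy": -96, "dz": 0, "yaw": -0.16, "claw": 70},
    {"dx": -180, "dy": -120, "dz": 0, "yaw": -0.187, "claw": 70},
  ],
)

```text
time: 0.6
eef_pos: [0.3737, 0.3831, 0.2307]
orientation: [-179.9, -0.0, 166.3]
contact_force: [1.1, 0.9, -0.3]
width: 0.701
```

```bash
python3 -c "
from h import *
st();plan(484.6,200.4,150,166.2)"
```

```text
0.6 [373.7 383.1 230.7] [-1.7993e+02 -3.0000e-02  1.6631e+02] F [ 1.1  0.9 -0.3] M [0.04 0.01 0.03] w 0.701 q [ 38.6  20.9 101.9  -0.   57.3 -37.6]
d [-151.1 -151.1   80.8] rotvec [-0.0013 -0.0005  0.0019] len 228.0
```

>>> move_arm(
  steps=[
    {"dx": -33, "dy": -33, "dz": 5, "yaw": 0, "claw": 70},
    {"dx": -66, "dy": -66, "dz": 15, "yaw": 0, "claw": 70},
    {"dx": -100, "dy": -100, "dz": 30, "yaw": 0.001, "claw": 60},
    {"dx": -130, "dy": -130, "dz": 55, "yaw": 0.002, "claw": 60},
    {"dx": -151, "dy": -151, "dz": 80, "yaw": 0.002, "claw": 60},
  ],
)

```text
time: 1.1
eef_pos: [0.4857, 0.1982, 0.1502]
orientation: [-179.9, 0.0, 166.1]
contact_force: [0.9, 0.7, -0.5]
width: 0.6
```

```bash
python3 - <<'E'
from h import *
from rig import capture
st();plan(484.6,200.4,33,166.2)
p,d=capture("side");cv2.imwrite("pics/s1.png",cv2.resize(p[130:270,180:340,::-1],None,fx=4.5,fy=4.5,interpolation=2))
E
```

```text
1.1 [485.7 198.2 150.2] [-1.7994e+02  2.0000e-02  1.6611e+02] F [ 0.9  0.7 -0.5] M [ 0.02 -0.03  0.02] w 0.6 q [ 1.500e+01  2.600e+01  1.084e+02 -1.000e-01  4.550e+01 -6.100e+01]
d [  1.6   1.9 117.2] rotvec [-0.001   0.0003 -0.0015] len 117.0
```

View pics/s1.png

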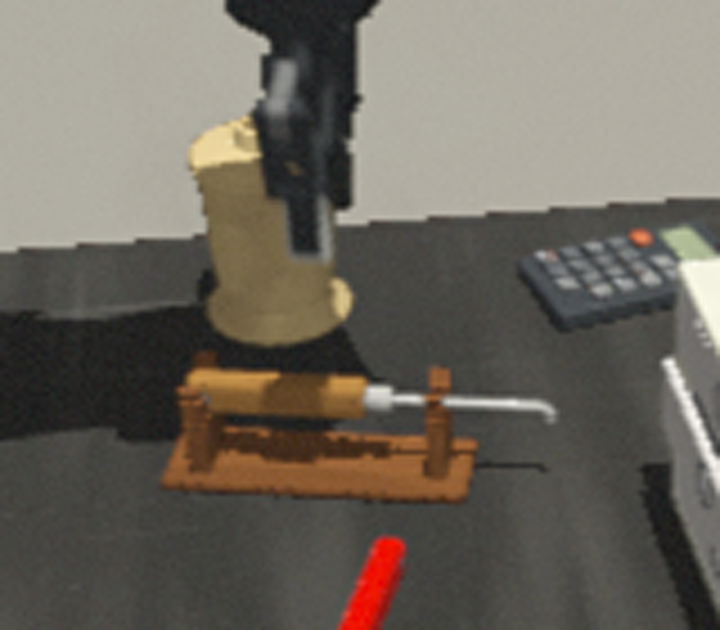

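The gripper hangs above the front half of the handle, crop (310,250), between the forks. I'll descend and settle.

>>> move_arm(
  steps=[
    {"dx": 1.6, "dy": 1.9, "dz": 30, "yaw": -0.0015, "claw": 60},
    {"dx": 1.6, "dy": 1.9, "dz": 65, "yaw": -0.0015, "claw": 60},
    {"dx": 1.6, "dy": 1.9, "dz": 95, "yaw": -0.0015, "claw": 60},
    {"dx": 1.6, "dy": 1.9, "dz": 112, "yaw": -0.0015, "claw": 60},
    {"dx": 1.6, "dy": 1.9, "dz": 117, "yaw": -0.0015, "claw": 60},
  ],
)

```text
time: 1.65
eef_pos: [0.4835, 0.1974, 0.0276]
orientation: [-179.7, -0.4, 166.1]
contact_force: [0.9, 0.5, 1.2]
width: 0.605
```

```bash
python3 -c "
from h import *
st();plan(484.6,200.4,33,166.2)"
```

```text
1.65 [483.5 197.4  27.6] [-179.69   -0.37  166.12] F [0.9 0.5 1.2] M [0.01 0.02 0.02] w 0.605 q [ 15.   37.5 113.3  -0.2  29.7 -61. ]
d [-0.3  3.2 -5.4] rotvec [-0.0054 -0.0065 -0.0013] len 6.0
```

>>> move_arm(
  steps=[
    {"dx": 0, "dy": 3.2, "dz": -5.4, "yaw": -0.001, "claw": 60},
    {"dx": 0, "dy": 3.2, "dz": -5.4, "yaw": -0.001, "claw": 60},
    {"dx": 0, "dy": 3.2, "dz": -5.4, "yaw": -0.001, "claw": 60},
  ],
)

```text
time: 1.95
eef_pos: [0.4848, 0.2008, 0.0341]
orientation: [-179.7, -0.3, 166.2]
contact_force: [-0.9, -0.4, 0.4]
width: 0.599
```

```bash
python3 -c "
from h import *
st();plan(484.6,200.4,33,166.2)"
```

```text
1.95 [484.8 200.8  34.1] [-179.75   -0.27  166.2 ] F [-0.9 -0.4  0.4] M [ 0.06 -0.04 -0.01] w 0.599 q [ 15.3  36.9 112.8  -0.2  30.6 -60.7]
d [ 0.1 -0.4  1.1] rotvec [-0.0044 -0.0047  0.    ] len 1.0
```

>>> move_arm(
  steps=[
    {"dx": 0, "dy": -0.4, "dz": 1, "claw": 30},
    {"dx": 0, "dy": -0.4, "dz": 1, "claw": 0},
    {"dx": 0, "dy": -0.4, "dz": 1, "claw": 0},
    {"dx": 0, "dy": -0.4, "dz": 1, "claw": 0},
    {"dx": 0, "dy": -0.4, "dz": 1, "claw": 0},
  ],
)

```text
invalid input
```

>>> move_arm(
  steps=[
    {"dx": 0, "dy": 0, "dz": 0, "claw": 0},
    {"dx": 0, "dy": 0, "dz": 0, "claw": 0},
  ],
)

```text
invalid input
```

```bash
python3 -c "
from h import *
st()"
```

```text
1.95 [484.8 200.8  34.1] [-179.75   -0.27  166.2 ] F [-0.9 -0.4  0.4] M [ 0.06 -0.04 -0.01] w 0.599 q [ 15.3  36.9 112.8  -0.2  30.6 -60.7]
```

>>> move_arm(
  steps=[
    {"dx": 0, "dy": -0.4, "dz": 1, "yaw": 0, "claw": 30},
    {"dx": 0, "dy": -0.4, "dz": 1, "yaw": 0, "claw": 0},
    {"dx": 0, "dy": -0.4, "dz": 1, "yaw": 0, "claw": 0},
    {"dx": 0, "dy": -0.4, "dz": 1, "yaw": 0, "claw": 0},
    {"dx": 0, "dy": -0.4, "dz": 1, "yaw": 0, "claw": 0},
  ],
)

```text
time: 2.45
eef_pos: [0.4848, 0.2004, 0.0336]
orientation: [-179.8, -0.2, 166.2]
contact_force: [-1.6, -0.5, 7.6]
width: 0.175
```

```bash
python3 -c "
from h import *
st()"
```

```text
2.45 [484.8 200.4  33.6] [-179.77   -0.23  166.2 ] F [-1.6 -0.5  7.6] M [-0.13  0.21  0.09] w 0.175 q [ 15.3  36.9 112.9  -0.2  30.5 -60.8]
```

>>> move_arm(
  steps=[
    {"dx": 0, "dy": 0, "dz": 0, "yaw": 0, "claw": 0},
    {"dx": 0, "dy": 0, "dz": -10, "yaw": 0, "claw": 0},
    {"dx": 0, "dy": 0, "dz": -25, "yaw": 0, "claw": 0},
    {"dx": 0, "dy": 0, "dz": -50, "yaw": 0, "claw": 0},
    {"dx": 0, "dy": 0, "dz": -70, "yaw": 0, "claw": 0},
  ],
)

```text
time: 2.95
eef_pos: [0.4852, 0.2006, 0.1051]
orientation: [-179.8, -0.2, 166.2]
contact_force: [1.0, 0.2, -1.0]
width: 0.172
```

>>> move_arm(
  steps=[
    {"dx": 0, "dy": 0, "dz": -2, "yaw": 0, "claw": 0},
    {"dx": 0, "dy": 0, "dz": -2, "yaw": 0, "claw": 0},
    {"dx": 0, "dy": 0, "dz": -2, "yaw": 0, "claw": 0},
  ],
)

```text
time: 3.25
eef_pos: [0.4848, 0.2005, 0.1065]
orientation: [-179.7, -0.3, 166.2]
contact_force: [-0.8, 0.5, -0.7]
width: 0.175
```

```bash
python3 - <<'E'
from h import *
from rig import capture
st()
for n in("side","top"):
    p,d=capture(n);cv2.imwrite(f"pics/{n}2.png",p[:,:,::-1])
    np.save(f"pics/{n}2.npy",d)
    x,y,W,Hh=(180,130,190,150) if n=="side" else (190,190,190,150)
    cv2.imwrite(f"pics/{n}2c.png",cv2.resize(p[y:y+Hh,x:x+W,::-1],None,fx=4,fy=4,interpolation=2))
E
```

```text
3.25 [484.8 200.5 106.5] [-179.74   -0.28  166.19] F [-0.8  0.5 -0.7] M [-0.06  0.01  0.02] w 0.175 q [ 1.530e+01  2.990e+01  1.104e+02 -1.000e-01  4.010e+01 -6.080e+01]
```

View pics/side2c.png

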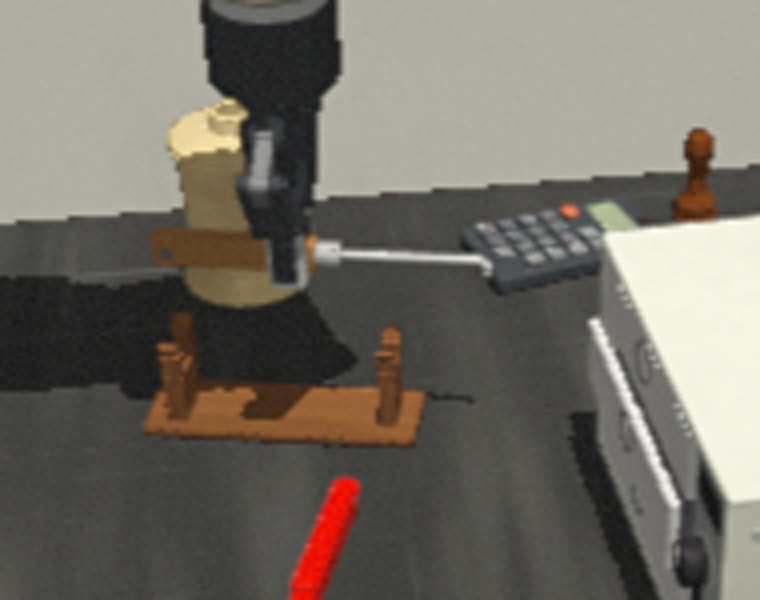

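View pics/top2c.png

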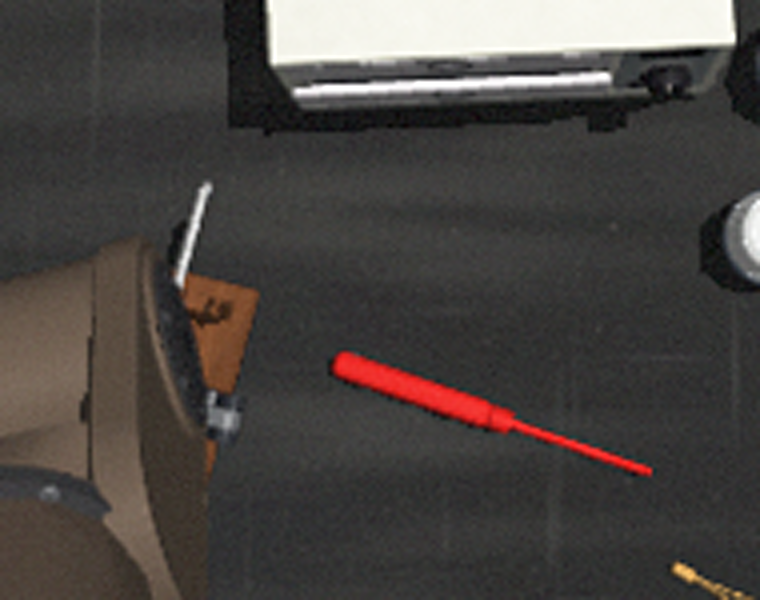

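```bash
python3 - <<'E'
from h import *
ax=np.array([np.cos(np.radians(-13.8)),np.sin(np.radians(-13.8))])
n=np.r_[np.array([484.8,200.5])+118*ax,106.5+16.4]/1000
print("exp nose-top top",proj("top",n+[0,0,.0025]),"side low",proj("side",n-[0,0,.011]),"side rodtop",proj("side",n+[0,0,.0025]))
yaw=np.radians(3.04);c=np.array([766,13.4]);Rc=np.array([[np.cos(yaw),-np.sin(yaw)],[np.sin(yaw),np.cos(yaw)]])
W=lambda x,y,z:np.r_[Rc@[x,y]+c,z]/1000
b=cv2.imread("pics/side2.png");a=cv2.imread("pics/top2.png")
s=8
def dr(im,nm,x0,y0,w_,h_,z):
    o=cv2.resize(im[y0:y0+h_,x0:x0+w_],None,fx=z,fy=z,interpolation=2)
    o2=o.copy()
    for hy,col in((28.3,(0,0,255)),):
        pts=np.array([proj(nm,W(-107.8,hy+11*np.cos(t),89+11*np.sin(t))) for t in np.linspace(0,6.28,40)])
        cv2.polylines(o2,[np.int32(((pts-[x0,y0]+.5)*z))],True,col,1)
        q=[W(-107.8,hy+89,109.5),W(-107.8,hy-89,109.5),W(-107.8,hy-89,68.5),W(-107.8,hy+89,68.5)]
        pts=np.array([proj(nm,k) for k in q]);cv2.polylines(o2,[np.int32(((pts-[x0,y0]+.5)*z))],True,(0,255,0),1)
    return np.hstack([o,o2])
cv2.imwrite("pics/d1.png",dr(b,"side",322,205,45,70,8))
A=dr(a,"top",250,198,110,28,7);k=A.shape[1]//2;cv2.imwrite("pics/d2.png",np.vstack([A[:,:k],A[:,k:]]))
E
```

```text
exp nose-top top [240.19361612 235.77296564] side low [302.19421415 199.2508699 ] side rodtop [302.10337604 194.31719895]
```

View pics/d1.png

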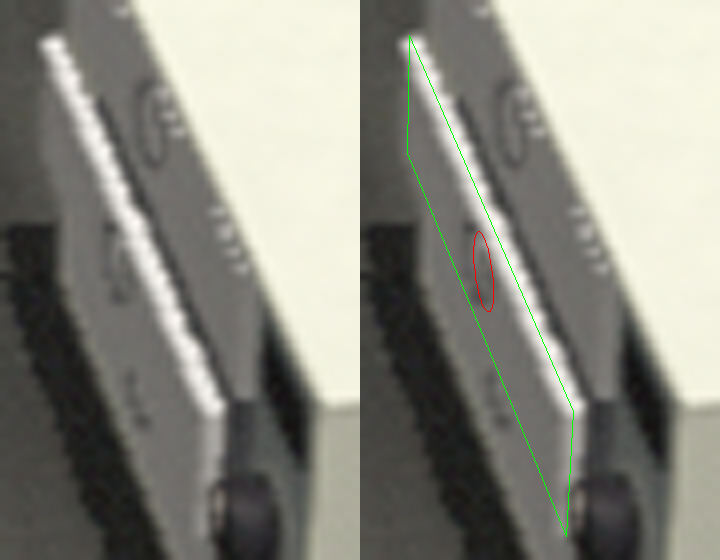

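View pics/d2.png

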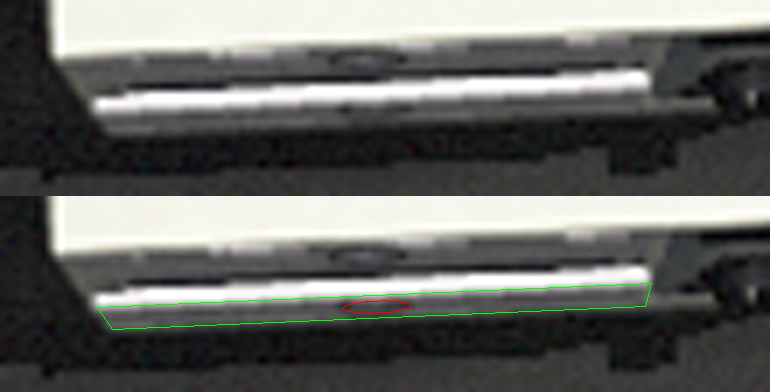

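```bash
python3 - <<'E'
from h import *
for f in("top0","top2"):
    a=cv2.imread(f"pics/{f}.png");g=cv2.cvtColor(a,cv2.COLOR_BGR2GRAY).astype(float)
    L=[]
    for u in range(268,340):
        v0=211.85-(u-275)*.0445; r=np.arange(int(v0)-3,int(v0)+5); wt=np.clip(g[r,u]-115,0,None); L.append(w("top",0,u,(r*wt).sum()/wt.sum(),.1095)[:2]*1000)
    L=np.array(L,np.float32);vx,vy,x,y=cv2.fitLine(L,cv2.DIST_HUBER,0,.01,.01).ravel()
    print(f,"strip",np.degrees(np.arctan(-vx/vy)),x,y)
    for nm,rows in(("front",range(195,216)),("back",range(108,122))):
        E=[]
        for u in range(262,368):
            r=np.array(rows);col=g[r,u]; gr=np.diff(col); gr=-gr if nm=="front" else gr
            k=np.argmax(gr); 
            if gr[k]>40:
                q=gr[max(0,k-1):k+2];E.append(w("top",0,u,r[max(0,k-1)]+.5+(q*np.arange(len(q))).sum()/q.sum(),.158)[:2]*1000)
        E=np.array(E,np.float32);vx,vy,x,y=cv2.fitLine(E,cv2.DIST_HUBER,0,.01,.01).ravel();print(nm,np.degrees(np.arctan(-vx/vy)),x,y,len(E))
    E=[]
    for nm,cols in(("left",range(248,268)),("right",range(362,380))):
        E=[]
        for v in range(122,198):
            r=np.array(cols);gr=np.diff(g[v,r]);gr=gr if nm=="left" else -gr
            k=np.argmax(gr);q=gr[max(0,k-1):k+2];E.append(w("top",0,r[max(0,k-1)]+.5+(q*np.arange(len(q))).sum()/q.sum(),v,.158)[:2]*1000)
        E=np.array(E,np.float32);vx,vy,x,y=cv2.fitLine(E,cv2.DIST_HUBER,0,.01,.01).ravel();print(nm,np.degrees(np.arctan(vy/vx)),x,y,len(E))
E
```

```text
top0 strip 3.0188384 659.57904 34.97145
front 8.753363 657.1348 1.9305758 106
back 3.0813828 867.6443 -5.572361 106
left 2.836867 752.26465 138.13115 76
right 3.019104 780.5197 -110.4643 76
top2 strip 3.01515 659.5791 34.97147
front 8.857461 656.8474 4.216046 106
back 3.0544786 866.81036 9.821331 106
left 2.8557131 777.9601 139.35669 76
right 3.0315847 776.6722 -110.67268 76
```

```bash
cat >> h.py <<'E'
def cab(x,y=28.5,yw=3.02):
    t=np.radians(yw);return 766+x*np.cos(t)-y*np.sin(t),13.4+x*np.sin(t)+y*np.cos(t)
def pl(x,z,y=28.5): X=cab(x,y);plan(X[0],X[1],z,-176.98)
E
python3 -c "
from h import *
pl(-258,100)"
```

```text
d [ -62.6 -161.9    6.7] rotvec [-0.004  -0.0062 -0.2937] len 174.0
```

>>> move_arm(
  steps=[
    {"dx": -5, "dy": -35, "dz": 2, "yaw": -0.06, "claw": 0},
    {"dx": -15, "dy": -75, "dz": 4, "yaw": -0.13, "claw": 0},
    {"dx": -35, "dy": -115, "dz": 6, "yaw": -0.2, "claw": 0},
    {"dx": -52, "dy": -145, "dz": 6, "yaw": -0.26, "claw": 0},
    {"dx": -62, "dy": -162, "dz": 6, "yaw": -0.294, "claw": 0},
  ],
)

```text
time: 3.85
eef_pos: [0.5065, 0.026, 0.0999]
orientation: [-179.8, -0.4, -176.9]
contact_force: [1.5, 0.0, -0.7]
width: 0.176
```

```bash
python3 -c "
from h import *
st();pl(-258,76.8)"
```

```text
3.85 [506.5  26.   99.9] [-179.83   -0.44 -176.93] F [ 1.5  0.  -0.7] M [ 0.02 -0.   -0.02] w 0.176 q [ -4.4  29.5 113.   -0.4  37.9 -97.2]
d [-0.6  2.3 23.1] rotvec [-0.003  -0.0077  0.0009] len 23.0
```

>>> move_arm(
  steps=[
    {"dx": -0.6, "dy": 2.3, "dz": 12, "yaw": 0.001, "claw": 0},
    {"dx": -0.6, "dy": 2.3, "dz": 22, "yaw": 0.001, "claw": 0},
    {"dx": -0.6, "dy": 2.3, "dz": 23, "yaw": 0.001, "claw": 0},
    {"dx": -0.6, "dy": 2.3, "dz": 23, "yaw": 0.001, "claw": 0},
  ],
)

```text
time: 4.25
eef_pos: [0.5062, 0.0291, 0.0761]
orientation: [-179.8, -0.5, -176.9]
contact_force: [-0.8, 0.3, 0.3]
width: 0.176
```

```bash
python3 - <<'E'
from h import *
from rig import capture
st();pl(-258,76.8)
for n in("side","top"):
    p,d=capture(n);cv2.imwrite(f"pics/{n}3.png",p[:,:,::-1])
    x,y,W,Hh=(250,180,130,100) if n=="side" else (250,190,130,100)
    cv2.imwrite(f"pics/{n}3c.png",cv2.resize(p[y:y+Hh,x:x+W,::-1],None,fx=6,fy=6,interpolation=2))
E
```

```text
4.25 [506.2  29.1  76.1] [-179.84   -0.55 -176.93] F [-0.8  0.3  0.3] M [-0.03 -0.    0.01] w 0.176 q [ -4.1  31.8 113.9  -0.4  34.8 -96.8]
d [-0.6 -0.9 -0.7] rotvec [-0.0028 -0.0095  0.0008] len 1.0
```

View pics/side3c.png

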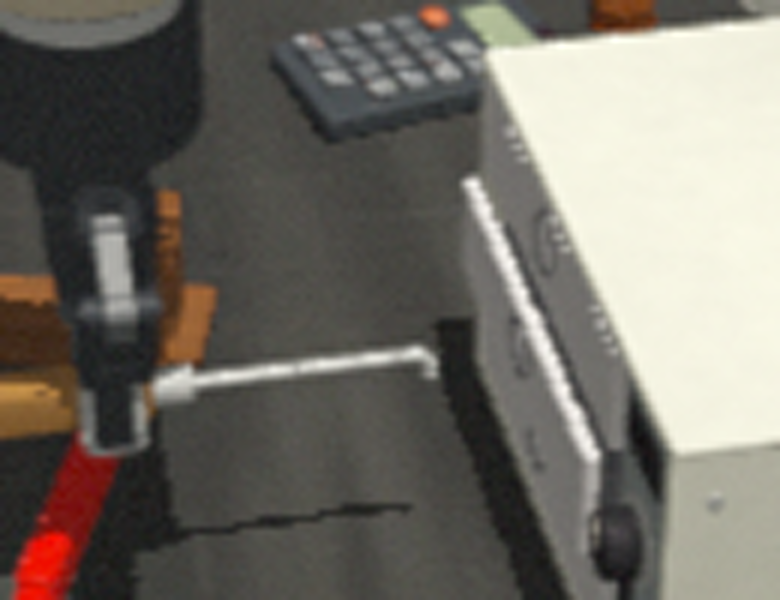

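View pics/top3c.png

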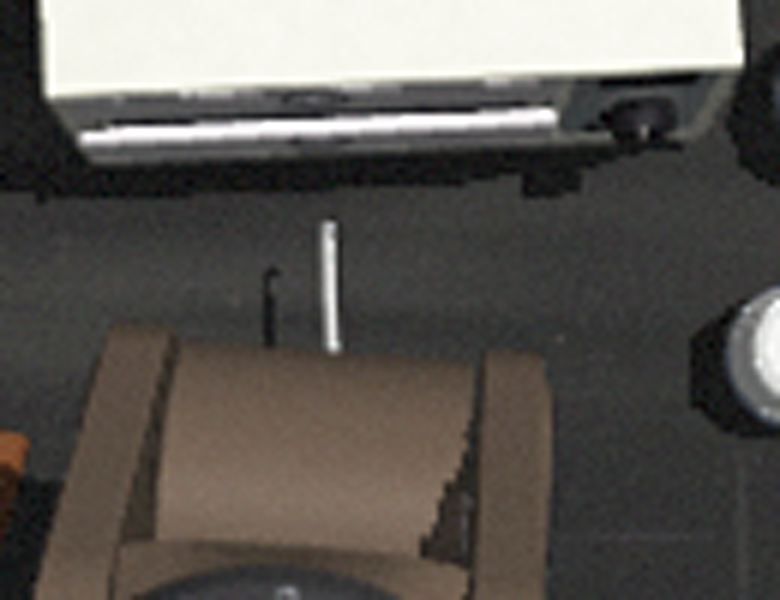

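```bash
python3 -c "
from h import *
pl(-258,77.4,30);pl(-210,77.4,30)"
```

```text
d [-0.1  0.8 -0.5] rotvec [-0.003  -0.0079  0.0008] len 1.0
d [-48.1   0.8  -0.9] rotvec [-0.003  -0.0079  0.0008] len 48.0
```

>>> move_arm(
  steps=[
    {"dx": 0, "dy": 0.8, "dz": -0.8, "yaw": 0.001, "claw": 0},
    {"dx": -8, "dy": 0.8, "dz": -0.8, "yaw": 0.001, "claw": 0},
    {"dx": -16, "dy": 0.8, "dz": -0.8, "yaw": 0.001, "claw": 0},
    {"dx": -24, "dy": 0.8, "dz": -0.8, "yaw": 0.001, "claw": 0},
    {"dx": -26, "dy": 0.8, "dz": -0.8, "yaw": 0.001, "claw": 0},
  ],
)

```text
time: 4.85
eef_pos: [0.5339, 0.0311, 0.0775]
orientation: [-179.8, -0.4, -177.0]
contact_force: [0.2, -0.6, -1.7]
width: 0.17
```

```bash
python3 - <<'E'
from h import *
from rig import capture
st();pl(-210,77.4,30)
for n in("side","top"):
    p,d=capture(n)
    x,y,W,Hh=(280,200,80,70) if n=="side" else (260,190,100,60)
    cv2.imwrite(f"pics/{n}4c.png",cv2.resize(p[y:y+Hh,x:x+W,::-1],None,fx=8,fy=8,interpolation=2))
E
```

```text
4.85 [533.9  31.1  77.5] [-179.82   -0.4  -176.99] F [ 0.2 -0.6 -1.7] M [ 0.07 -0.   -0.06] w 0.17 q [ -3.6  33.2 110.1  -0.4  37.1 -96.3]
d [-20.9   0.1  -0.1] rotvec [-0.0031 -0.0069 -0.0002] len 21.0
```

View pics/side4c.png

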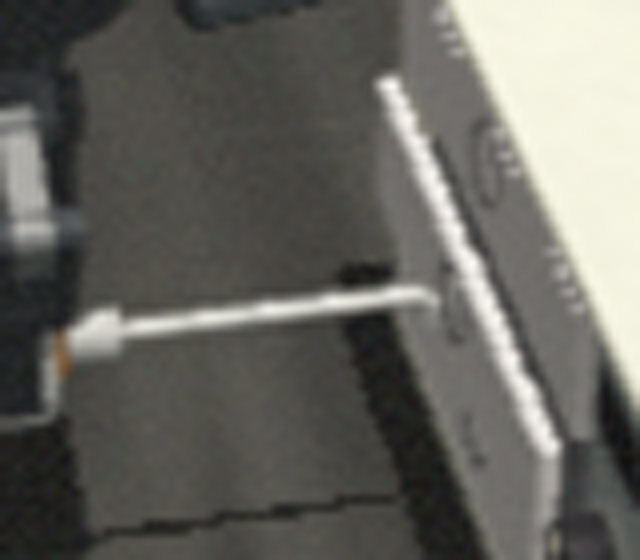

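View pics/top4c.png

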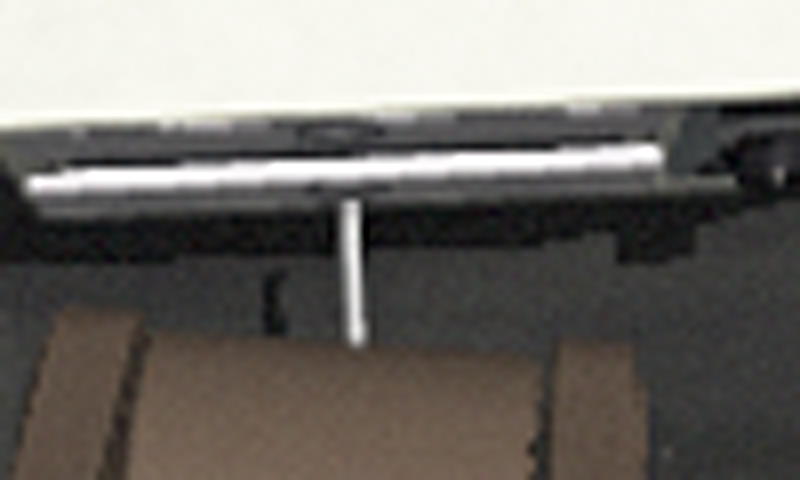

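>>> move_arm(
  steps=[
    {"dx": -4, "dy": 0, "dz": 0, "yaw": 0, "claw": 0},
    {"dx": -8, "dy": 0, "dz": 0, "yaw": 0, "claw": 0},
    {"dx": -10, "dy": 0, "dz": 0, "yaw": 0, "claw": 0},
  ],
)

```text
time: 5.25
eef_pos: [0.5434, 0.0317, 0.0773]
orientation: [-179.8, -0.4, -177.0]
contact_force: [0.5, -0.6, -1.5]
width: 0.178
```

```bash
python3 -c "
from h import *
st();pl(-210,77.4,30)"
```

```text
5.25 [543.4  31.7  77.3] [-179.83   -0.44 -176.99] F [ 0.5 -0.6 -1.5] M [-0.01 -0.01 -0.05] w 0.178 q [ -3.5  33.7 108.7  -0.4  38.  -96.2]
d [-11.4   0.   -0.2] rotvec [-0.003  -0.0077 -0.0002] len 11.0
```

>>> move_arm(
  steps=[
    {"dx": -4, "dy": 0, "dz": 0, "yaw": 0, "claw": 0},
    {"dx": -8, "dy": 0, "dz": -0.2, "yaw": 0, "claw": 0},
    {"dx": -12, "dy": 0, "dz": -0.2, "yaw": 0, "claw": 0},
    {"dx": -13, "dy": 0, "dz": -0.2, "yaw": 0, "claw": 0},
  ],
)

```text
time: 5.65
eef_pos: [0.5568, 0.0323, 0.0774]
orientation: [-179.8, -0.4, -177.0]
contact_force: [-0.1, -0.1, -0.4]
width: 0.175
```

```bash
python3 - <<'E'
from h import *
from rig import capture
st();pl(-209,65,30)
for n in("side","top"):
    p,d=capture(n)
    x,y,W,Hh=(280,200,80,70) if n=="side" else (260,190,100,60)
    cv2.imwrite(f"pics/{n}5c.png",cv2.resize(p[y:y+Hh,x:x+W,::-1],None,fx=8,fy=8,interpolation=2))
E
```

```text
5.65 [556.8  32.3  77.4] [-179.83   -0.42 -176.99] F [-0.1 -0.1 -0.4] M [0.01 0.03 0.03] w 0.175 q [ -3.4  34.5 106.8  -0.3  39.1 -96.1]
d [ 1.   0.1 12.4] rotvec [-0.003  -0.0073 -0.0002] len 12.0
```

View pics/side5c.png

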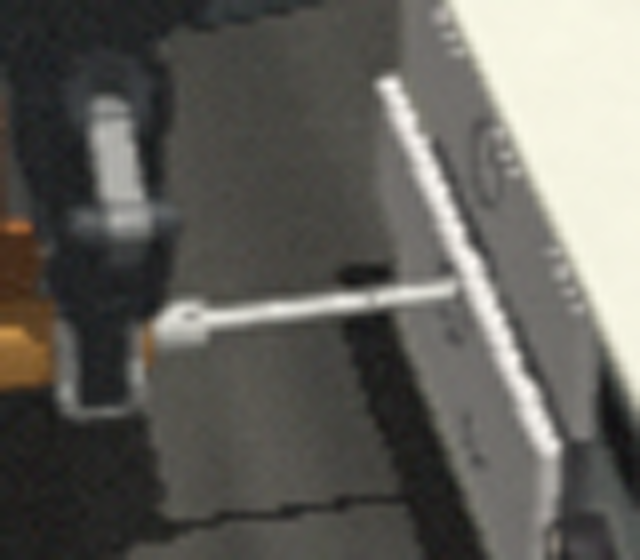

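View pics/top5c.png

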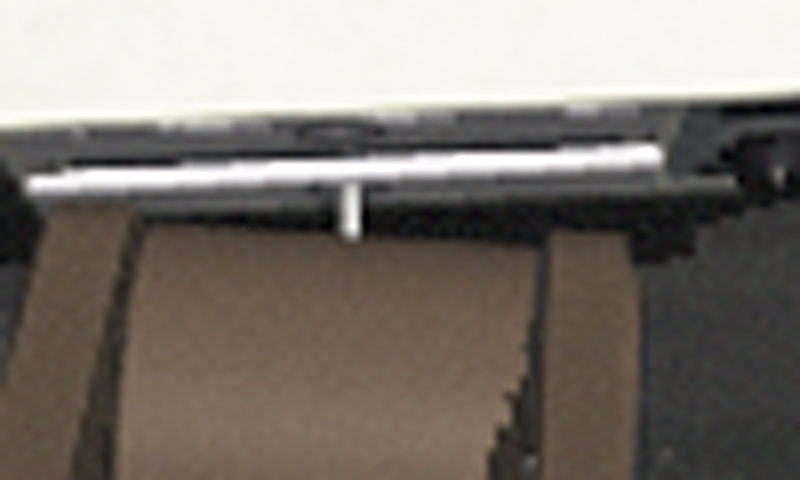

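>>> move_arm(
  steps=[
    {"dx": 0, "dy": 0, "dz": 3, "yaw": 0, "claw": 0},
    {"dx": 0, "dy": 0, "dz": 6, "yaw": 0, "claw": 0},
    {"dx": 0, "dy": 0, "dz": 9, "yaw": 0, "claw": 0},
    {"dx": 0, "dy": 0, "dz": 9.5, "yaw": 0, "claw": 0},
    {"dx": 0, "dy": 0, "dz": 9.5, "yaw": 0, "claw": 0},
  ],
)

```text
time: 6.25
eef_pos: [0.5563, 0.0323, 0.0676]
orientation: [-179.8, -0.5, -177.0]
contact_force: [-0.1, -0.2, -0.7]
width: 0.178
```

>>> move_arm(
  steps=[
    {"dx": 0, "dy": 0, "dz": 1, "yaw": 0, "claw": 0},
    {"dx": 0, "dy": 0, "dz": 1, "yaw": 0, "claw": 0},
    {"dx": 0, "dy": 0, "dz": 1, "yaw": 0, "claw": 0},
  ],
)

```text
time: 6.55
eef_pos: [0.5562, 0.0323, 0.0666]
orientation: [-179.8, -0.5, -177.0]
contact_force: [0.2, 0.2, -0.5]
width: 0.176
```

```bash
python3 -c "
from h import *
st()"
```

```text
6.55 [556.2  32.3  66.6] [-179.83   -0.46 -176.99] F [ 0.2  0.2 -0.5] M [ 0.04 -0.02 -0.01] w 0.176 q [ -3.4  35.4 107.2  -0.4  37.8 -96.1]
```

>>> move_arm(
  steps=[
    {"dx": 0, "dy": 0, "dz": 1, "yaw": 0, "claw": 0},
    {"dx": 0, "dy": 0, "dz": 1, "yaw": 0, "claw": 0},
    {"dx": 0, "dy": 0, "dz": 1, "yaw": 0, "claw": 0},
  ],
)

```text
time: 6.85
eef_pos: [0.5562, 0.0323, 0.0656]
orientation: [-179.8, -0.5, -177.0]
contact_force: [-0.2, -0.1, -0.7]
width: 0.177
```

```bash
python3 -c "
from h import *
st()"
```

```text
6.85 [556.2  32.3  65.6] [-179.83   -0.46 -176.99] F [-0.2 -0.1 -0.7] M [-0.01  0.02 -0.  ] w 0.177 q [ -3.4  35.5 107.2  -0.4  37.7 -96.1]
```

>>> move_arm(
  steps=[
    {"dx": 3, "dy": 0, "dz": 0, "yaw": 0, "claw": 0},
    {"dx": 6, "dy": 0, "dz": 0, "yaw": 0, "claw": 0},
    {"dx": 9, "dy": 0, "dz": 0.1, "yaw": 0, "claw": 0},
    {"dx": 12, "dy": 0, "dz": 0.1, "yaw": 0, "claw": 0},
    {"dx": 16, "dy": 0, "dz": 0.1, "yaw": 0, "claw": 0},
  ],
)

```text
time: 7.35
eef_pos: [0.5405, 0.0314, 0.0658]
orientation: [-179.8, -0.4, -177.0]
contact_force: [2.6, 1.2, -0.7]
width: 0.178
```

```bash
python3 - <<'E'
from h import *
from rig import capture
st()
for n in("side","top"):
    p,d=capture(n)
    x,y,W,Hh=(270,200,80,70) if n=="side" else (260,190,100,60)
    cv2.imwrite(f"pics/{n}6c.png",cv2.resize(p[y:y+Hh,x:x+W,::-1],None,fx=8,fy=8,interpolation=2))
E
```

```text
7.35 [540.5  31.4  65.8] [-179.82   -0.39 -176.99] F [ 2.6  1.2 -0.7] M [ 0.06 -0.5  -0.  ] w 0.178 q [ -3.6  34.6 109.5  -0.4  36.2 -96.3]
```

View pics/side6c.png

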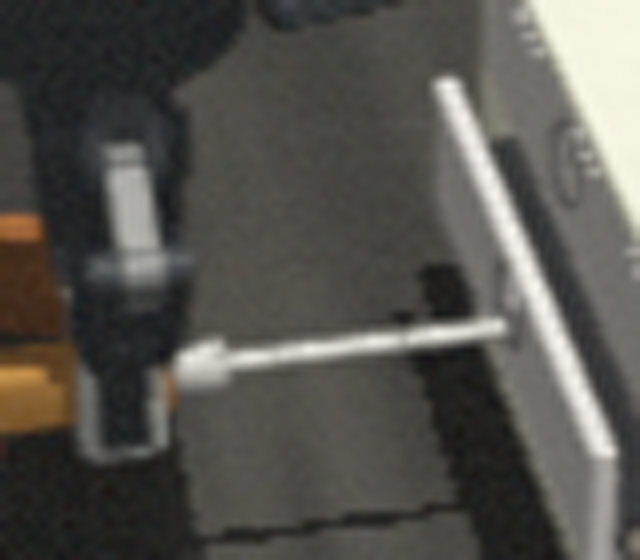

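View pics/top6c.png

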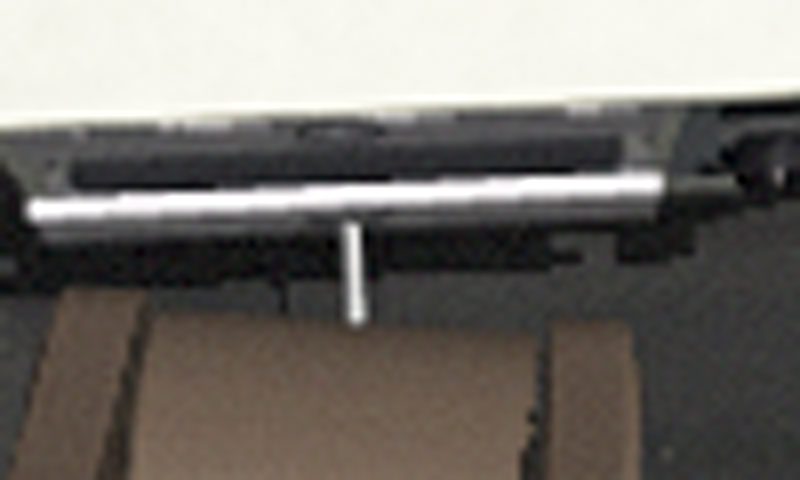

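>>> move_arm(
  steps=[
    {"dx": 5, "dy": 0, "dz": 0, "yaw": 0, "claw": 0},
    {"dx": 10, "dy": 0, "dz": 0, "yaw": 0, "claw": 0},
    {"dx": 15, "dy": 0, "dz": 0, "yaw": 0, "claw": 0},
    {"dx": 20, "dy": 0, "dz": 0.1, "yaw": 0, "claw": 0},
    {"dx": 25, "dy": 0, "dz": 0.2, "yaw": 0, "claw": 0},
  ],
)

```text
time: 7.95
eef_pos: [0.5144, 0.0301, 0.0658]
orientation: [-179.8, -0.5, -177.0]
contact_force: [2.6, 0.6, -0.1]
width: 0.174
```

```bash
python3 -c "
from h import *
st();pl(-272,66,30)"
```

```text
7.95 [514.4  30.1  65.8] [-179.83   -0.47 -177.  ] F [ 2.6  0.6 -0.1] M [ 0.04 -0.53  0.  ] w 0.174 q [ -3.9  33.3 113.2  -0.4  34.  -96.6]
d [21.7  0.1 -0. ] rotvec [-0.003  -0.0081 -0.0003] len 22.0
```

>>> move_arm(
  steps=[
    {"dx": 6, "dy": 0, "dz": 0, "yaw": 0, "claw": 0},
    {"dx": 12, "dy": 0, "dz": 0.1, "yaw": 0, "claw": 0},
    {"dx": 18, "dy": 0, "dz": 0.1, "yaw": 0, "claw": 0},
    {"dx": 24, "dy": 0.1, "dz": 0.2, "yaw": 0, "claw": 0},
    {"dx": 29, "dy": 0.1, "dz": 0.2, "yaw": 0, "claw": 0},
  ],
)

```text
time: 8.45
eef_pos: [0.4849, 0.0287, 0.0659]
orientation: [-179.8, -0.5, -177.0]
contact_force: [2.2, -0.5, -0.5]
width: 0.172
```

```bash
python3 -c "
from h import *
st();pl(-305,66,30)"
```

```text
8.45 [484.9  28.7  65.9] [-179.83   -0.47 -177.  ] F [ 2.2 -0.5 -0.5] M [-0.03 -0.54  0.01] w 0.172 q [ -4.3  31.8 117.3  -0.4  31.4 -96.9]
d [25.1 -0.1  0.1] rotvec [-0.003  -0.0082 -0.0003] len 25.0
```

>>> move_arm(
  steps=[
    {"dx": 3, "dy": 0, "dz": 0, "yaw": 0, "claw": 0},
    {"dx": 6, "dy": 0, "dz": 0.1, "yaw": 0, "claw": 0},
    {"dx": 7, "dy": 0, "dz": 0.1, "yaw": 0, "claw": 0},
  ],
)

```text
time: 8.75
eef_pos: [0.4776, 0.0283, 0.0658]
orientation: [-179.8, -0.5, -177.0]
contact_force: [1.6, -0.0, -0.7]
width: 0.176
```

>>> move_arm(
  steps=[
    {"dx": 1, "dy": 0, "dz": 0, "yaw": 0, "claw": 0},
    {"dx": 2, "dy": 0, "dz": 0, "yaw": 0, "claw": 0},
    {"dx": 2.5, "dy": 0, "dz": 0, "yaw": 0, "claw": 0},
  ],
)

```text
time: 9.05
eef_pos: [0.4751, 0.0281, 0.0659]
orientation: [-179.8, -0.5, -177.0]
contact_force: [3.1, -0.0, 0.4]
width: 0.181
```

```bash
python3 - <<'E'
from h import *
from rig import capture
st()
p,d=capture("top");cv2.imwrite("pics/top7.png",p[:,:,::-1])
p,d=capture("side");cv2.imwrite("pics/side7.png",p[:,:,::-1])
E
```

```text
9.05 [475.1  28.1  65.9] [-179.83   -0.48 -177.  ] F [ 3.1 -0.   0.4] M [-0.04 -0.53 -0.03] w 0.181 q [ -4.4  31.3 118.6  -0.5  30.6 -97.1]
```

View pics/top7.png

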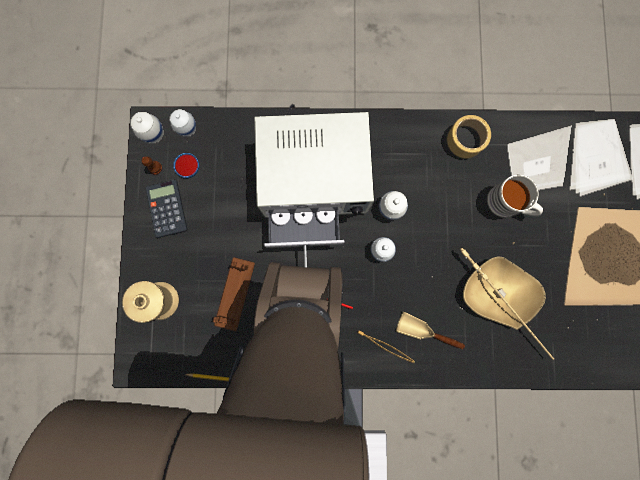

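View pics/side7.png

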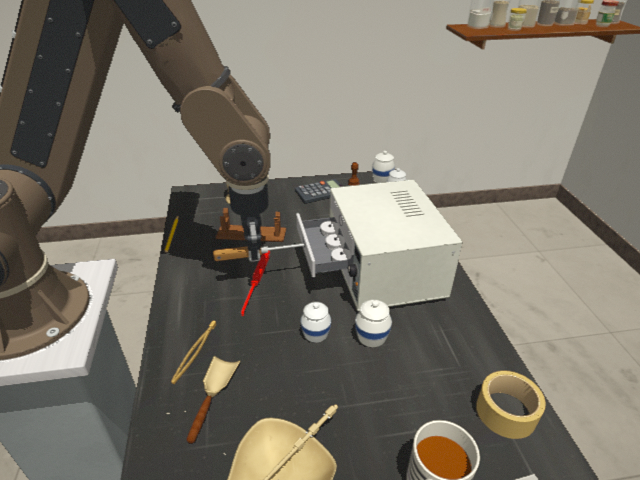

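>>> move_arm(
  steps=[
    {"dx": 1, "dy": 0, "dz": 0, "yaw": 0, "claw": 0},
    {"dx": 2, "dy": 0, "dz": 0, "yaw": 0, "claw": 0},
    {"dx": 2.5, "dy": 0, "dz": 0, "yaw": 0, "claw": 0},
  ],
)

```text
time: 9.45
eef_pos: [0.4725, 0.028, 0.0658]
orientation: [-179.8, -0.5, -177.0]
contact_force: [3.3, -0.0, 0.2]
width: 0.178
```

>>> move_arm(
  steps=[
    {"dx": 1, "dy": 0, "dz": 0, "yaw": 0, "claw": 0},
    {"dx": 2, "dy": 0, "dz": 0, "yaw": 0, "claw": 0},
    {"dx": 2.5, "dy": 0, "dz": 0, "yaw": 0, "claw": 0},
  ],
)

```text
time: 9.75
eef_pos: [0.4698, 0.0279, 0.0659]
orientation: [-179.8, -0.5, -177.0]
contact_force: [2.4, 0.4, -0.3]
width: 0.178
```

>>> move_arm(
  steps=[
    {"dx": 1, "dy": 0, "dz": 0, "yaw": 0, "claw": 0},
    {"dx": 2, "dy": 0, "dz": 0, "yaw": 0, "claw": 0},
    {"dx": 2.5, "dy": 0, "dz": 0, "yaw": 0, "claw": 0},
  ],
)

```text
time: 10.05
eef_pos: [0.4672, 0.0277, 0.0659]
orientation: [-179.8, -0.5, -177.0]
contact_force: [2.2, -0.6, -0.6]
width: 0.177
```

>>> move_arm(
  steps=[
    {"dx": 1, "dy": 0, "dz": 0, "yaw": 0, "claw": 0},
    {"dx": 2, "dy": 0, "dz": 0, "yaw": 0, "claw": 0},
    {"dx": 2.5, "dy": 0, "dz": 0, "yaw": 0, "claw": 0},
  ],
)

```text
time: 10.35
eef_pos: [0.4658, 0.0276, 0.0661]
orientation: [-179.8, -0.4, -177.0]
contact_force: [8.3, -0.1, -3.4]
width: 0.176
```

>>> move_arm(
  steps=[
    {"dx": 0.4, "dy": 0, "dz": 0, "yaw": 0, "claw": 0},
  ],
)

```text
time: 10.45
eef_pos: [0.4659, 0.0275, 0.0661]
orientation: [-179.8, -0.3, -177.0]
contact_force: [5.6, 0.3, -3.3]
width: 0.178
```

```bash
python3 -c "
from h import *
st()"
```

```text
10.45 [465.9  27.5  66.1] [-179.81   -0.29 -177.  ] F [ 5.6  0.3 -3.3] M [ 0.1  -0.58  0.03] w 0.178 q [ -4.6  30.8 120.   -0.5  29.5 -97.2]
```

>>> move_arm(
  steps=[
    {"dx": 0.8, "dy": 0, "dz": 0, "yaw": 0, "claw": 0},
    {"dx": 1.6, "dy": 0, "dz": 0, "yaw": 0, "claw": 0},
    {"dx": 1.6, "dy": 0, "dz": 0, "yaw": 0, "claw": 0},
  ],
)

```text
time: 10.75
eef_pos: [0.4655, 0.0274, 0.0662]
orientation: [-179.8, -0.1, -177.0]
contact_force: [8.9, 1.3, -4.4]
width: 0.175
```

```bash
python3 -c "
from h import *
st()"
```

```text
10.75 [465.5  27.4  66.2] [-1.7979e+02 -1.4000e-01 -1.7699e+02] F [ 8.9  1.3 -4.4] M [ 0.12 -1.07  0.05] w 0.175 q [ -4.6  30.7 120.1  -0.5  29.3 -97.2]
```

>>> move_arm(
  steps=[
    {"dx": 1, "dy": 0, "dz": 0, "yaw": 0, "claw": 0},
    {"dx": 2, "dy": 0, "dz": 0, "yaw": 0, "claw": 0},
    {"dx": 2.4, "dy": 0, "dz": 0, "yaw": 0, "claw": 0},
    {"dx": 2.4, "dy": 0, "dz": 0, "yaw": 0, "claw": 0},
  ],
)

```text
time: 11.15
eef_pos: [0.465, 0.0272, 0.0664]
orientation: [-179.8, 0.1, -177.0]
contact_force: [11.6, 1.5, -6.3]
width: 0.175
```

```bash
python3 -c "
from h import *
st()"
```

```text
11.15 [465.   27.2  66.4] [-1.7977e+02  9.0000e-02 -1.7697e+02] F [11.6  1.5 -6.3] M [ 0.22 -1.45  0.12] w 0.175 q [ -4.7  30.6 120.3  -0.4  28.9 -97.3]
```

>>> move_arm(
  steps=[
    {"dx": 1.5, "dy": 0, "dz": 0, "yaw": 0, "claw": 0},
    {"dx": 2.8, "dy": 0, "dz": 0, "yaw": 0, "claw": 0},
    {"dx": 2.8, "dy": 0, "dz": 0, "yaw": 0, "claw": 0},
    {"dx": 2.8, "dy": 0, "dz": 0, "yaw": 0, "claw": 0},
  ],
)

```text
time: 11.55
eef_pos: [0.4644, 0.027, 0.0665]
orientation: [-179.7, 0.4, -177.0]
contact_force: [14.0, 1.6, -6.9]
width: 0.172
```

```bash
python3 -c "
from h import *
st()"
```

```text
11.55 [464.4  27.   66.5] [-179.74    0.35 -176.96] F [14.   1.6 -6.9] M [ 0.26 -1.56  0.1 ] w 0.172 q [ -4.7  30.5 120.6  -0.4  28.5 -97.4]
```

>>> move_arm(
  steps=[
    {"dx": -2, "dy": 0, "dz": 0, "yaw": 0, "claw": 0},
    {"dx": -4, "dy": 0, "dz": 0, "yaw": 0, "claw": 0},
    {"dx": -6, "dy": 0, "dz": 0, "yaw": 0, "claw": 0},
    {"dx": -9, "dy": 0, "dz": 0, "yaw": 0, "claw": 0},
    {"dx": -12, "dy": 0, "dz": 0, "yaw": 0, "claw": 0},
  ],
)

```text
time: 12.05
eef_pos: [0.4763, 0.0277, 0.0666]
orientation: [-179.7, 0.3, -177.0]
contact_force: [-0.2, -0.3, -0.2]
width: 0.172
```

```bash
python3 - <<'E'
from h import *
from rig import capture
st()
for n in("side","top"):
    p,d=capture(n);cv2.imwrite(f"pics/{n}8.png",p[:,:,::-1])
    x,y,W,Hh=(235,195,100,80) if n=="side" else (250,195,110,80)
    cv2.imwrite(f"pics/{n}8c.png",cv2.resize(p[y:y+Hh,x:x+W,::-1],None,fx=7,fy=7,interpolation=2))
E
```

```text
12.05 [476.3  27.7  66.6] [-179.74    0.32 -176.96] F [-0.2 -0.3 -0.2] M [-0.01  0.05 -0.06] w 0.172 q [ -4.5  31.1 118.9  -0.4  29.6 -97.2]
```

View pics/side8c.png

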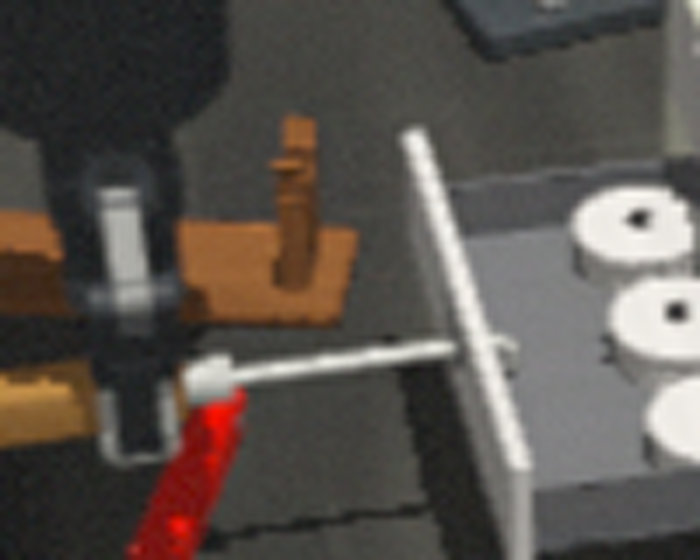

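View pics/top8c.png

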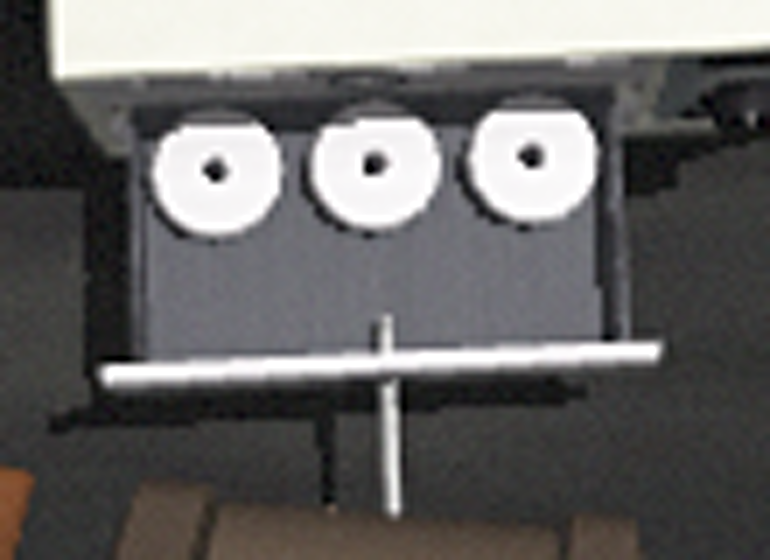

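>>> move_arm(
  steps=[
    {"dx": 0, "dy": 0, "dz": -3, "yaw": 0, "claw": 0},
    {"dx": 0, "dy": 0, "dz": -6, "yaw": 0, "claw": 0},
    {"dx": 0, "dy": 0, "dz": -9, "yaw": 0, "claw": 0},
    {"dx": 0, "dy": 0, "dz": -9.4, "yaw": 0, "claw": 0},
    {"dx": 0, "dy": 0, "dz": -9.4, "yaw": 0, "claw": 0},
  ],
)

```text
time: 12.65
eef_pos: [0.4766, 0.0277, 0.0762]
orientation: [-179.7, 0.4, -177.0]
contact_force: [-0.1, 0.1, -1.7]
width: 0.179
```

```bash
python3 - <<'E'
from h import *
from rig import capture
st()
for n in("side",):
    p,d=capture(n);cv2.imwrite(f"pics/{n}9.png",p[:,:,::-1])
    x,y,W,Hh=(235,195,100,80) if n=="side" else (250,195,110,80)
    cv2.imwrite(f"pics/{n}9c.png",cv2.resize(p[y:y+Hh,x:x+W,::-1],None,fx=7,fy=7,interpolation=2))
E
```

```text
12.65 [476.6  27.7  76.2] [-179.74    0.38 -176.96] F [-0.1  0.1 -1.7] M [-0.02 -0.    0.02] w 0.179 q [ -4.5  30.  118.6  -0.4  31.  -97.2]
```

View pics/side9c.png

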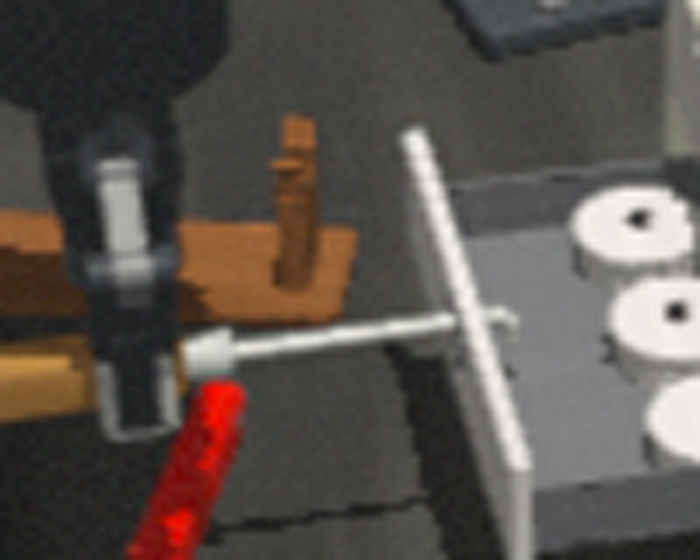

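```bash
python3 - <<'E'
from h import *
for z in(.088,.091,.094,.097): print(z,[(proj("side",[.5944+o[0]/1000,.0339,z+o[1]/1000])-[235,195]+.5)*7 for o in((2.5,0),(0,-11),(0,2.5))])
E
python3 - <<'E'
import cv2
b=cv2.imread("pics/side9.png");cv2.imwrite("pics/n9.png",cv2.resize(b[225:260,290:320],None,fx=16,fy=16,interpolation=2))
E
```

```text
0.088 [array([527.64909397, 332.25953454]), array([519.89565759, 361.43011918]), array([519.57660152, 326.50127302])]
0.091 [array([527.59215355, 324.44511045]), array([519.82520026, 353.71676237]), array([519.50499677, 318.66230159])]
0.094 [array([527.53500771, 316.60249531]), array([519.75449034, 345.97575346]), array([519.43313323, 310.79499921])]
0.097 [array([527.47765534, 308.73153629]), array([519.68352648, 338.20694348]), array([519.3610095 , 302.89921203])]
```

View pics/n9.png

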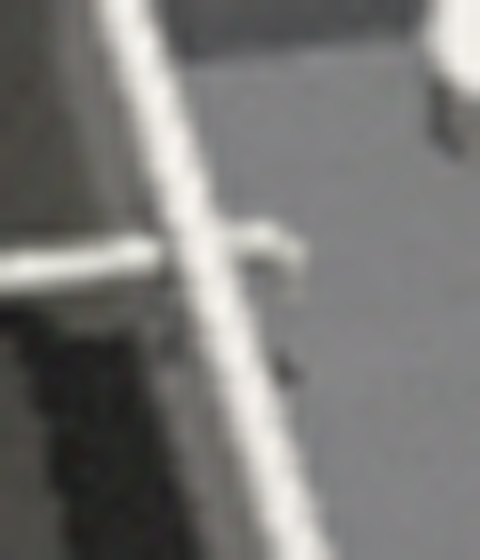

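>>> move_arm(
  steps=[
    {"dx": 3, "dy": 0, "dz": 0, "yaw": 0, "claw": 0},
    {"dx": 6, "dy": 0, "dz": 0, "yaw": 0, "claw": 0},
    {"dx": 9, "dy": 0, "dz": 0, "yaw": 0, "claw": 0},
  ],
)

```text
time: 13.0
eef_pos: [0.4672, 0.0272, 0.0759]
orientation: [-179.7, 0.3, -177.0]
contact_force: [0.3, 0.7, -0.6]
width: 0.174
```

```bash
python3 - <<'E'
from h import *
from rig import capture
st()
p,d=capture("side");cv2.imwrite("pics/n10.png",cv2.resize(p[220:260,270:320,::-1],None,fx=14,fy=14,interpolation=2))
E
```

```text
13.0 [467.2  27.2  75.9] [-179.74    0.35 -176.96] F [ 0.3  0.7 -0.6] M [-0.   -0.03 -0.01] w 0.174 q [ -4.6  29.6 119.8  -0.4  30.2 -97.3]
```

View pics/n10.png

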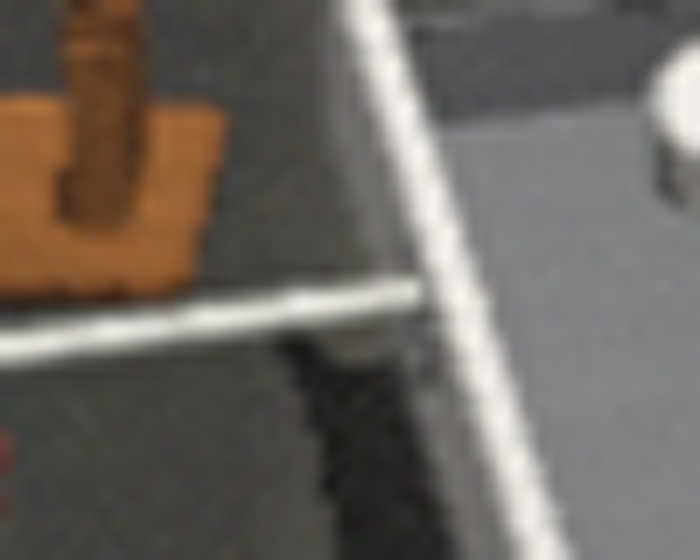

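>>> move_arm(
  steps=[
    {"dx": 1, "dy": 0, "dz": 0, "yaw": 0, "claw": 0},
    {"dx": 2, "dy": 0, "dz": 0, "yaw": 0, "claw": 0},
    {"dx": 3, "dy": 0, "dz": 0, "yaw": 0, "claw": 0},
  ],
)

```text
time: 13.35
eef_pos: [0.4637, 0.0271, 0.0759]
orientation: [-179.7, 0.3, -177.0]
contact_force: [-0.9, 0.9, -1.2]
width: 0.172
```

```bash
python3 -c "
from h import *
st()"
```

```text
13.35 [463.7  27.1  75.9] [-179.74    0.33 -176.96] F [-0.9  0.9 -1.2] M [-0.   -0.06  0.01] w 0.172 q [ -4.7  29.4 120.3  -0.4  29.9 -97.4]
```

No drag, so the nose is passing through the hole. I'll continue out.

>>> move_arm(
  steps=[
    {"dx": 2, "dy": 0, "dz": 0, "yaw": 0, "claw": 0},
    {"dx": 4, "dy": 0, "dz": 0, "yaw": 0, "claw": 0},
    {"dx": 6, "dy": 0, "dz": 0, "yaw": 0, "claw": 0},
    {"dx": 9, "dy": 0, "dz": 0, "yaw": 0, "claw": 0},
  ],
)

```text
time: 13.75
eef_pos: [0.4545, 0.0266, 0.0759]
orientation: [-179.7, 0.3, -177.0]
contact_force: [-1.0, -0.1, -0.6]
width: 0.181
```

```bash
python3 - <<'E'
from h import *
from rig import capture
st()
p,d=capture("side");cv2.imwrite("pics/n11.png",cv2.resize(p[195:275,220:340,::-1],None,fx=6,fy=6,interpolation=2))
p,d=capture("top");cv2.imwrite("pics/n12.png",cv2.resize(p[195:285,200:350,::-1],None,fx=5,fy=5,interpolation=2))
E
```

```text
13.75 [454.5  26.6  75.9] [-179.74    0.33 -176.96] F [-1.  -0.1 -0.6] M [0.02 0.02 0.02] w 0.181 q [ -4.9  29.  121.5  -0.4  29.1 -97.5]
```

View pics/n11.png

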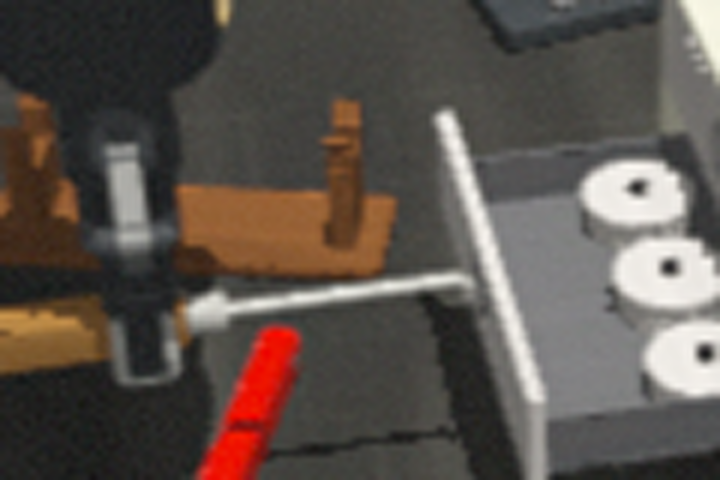

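View pics/n12.png

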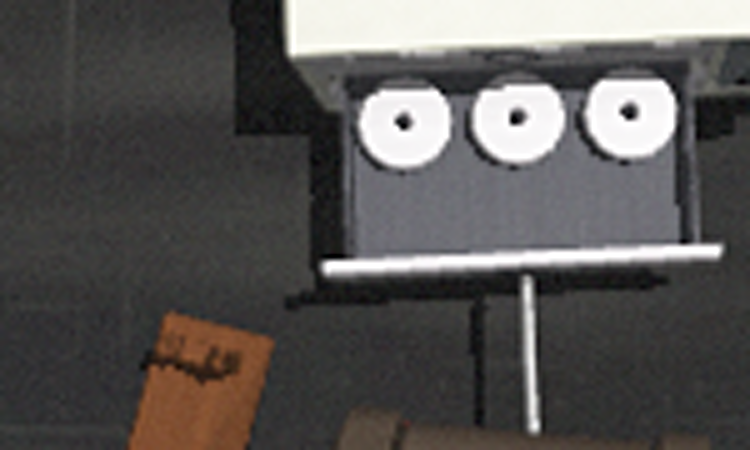

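>>> move_arm(
  steps=[
    {"dx": 4, "dy": 0, "dz": 0, "yaw": 0, "claw": 0},
    {"dx": 8, "dy": 0, "dz": 0, "yaw": 0, "claw": 0},
    {"dx": 10, "dy": 0, "dz": -15, "yaw": 0, "claw": 0},
    {"dx": 10, "dy": 0, "dz": -45, "yaw": 0, "claw": 0},
    {"dx": 10, "dy": 0, "dz": -70, "yaw": 0, "claw": 0},
  ],
)

```text
time: 14.35
eef_pos: [0.4433, 0.0263, 0.1467]
orientation: [-179.8, 0.3, -177.0]
contact_force: [0.0, -0.1, -1.5]
width: 0.176
```

```bash
python3 -c "
from h import *
st();plan(484.8,200.4,145,166.2)"
```

```text
14.35 [443.3  26.3 146.7] [-179.75    0.26 -176.97] F [ 0.  -0.1 -1.5] M [-0.05  0.06 -0.03] w 0.176 q [ -5.   20.8 119.4  -0.3  39.5 -97.8]
d [-50.6 171.6   1.2] rotvec [-0.0036  0.0051  0.2938] len 179.0
```

>>> move_arm(
  steps=[
    {"dx": -5, "dy": 35, "dz": 0, "yaw": 0.05, "claw": 0},
    {"dx": -15, "dy": 75, "dz": 0, "yaw": 0.12, "claw": 0},
    {"dx": -28, "dy": 115, "dz": 0, "yaw": 0.19, "claw": 0},
    {"dx": -42, "dy": 150, "dz": 0, "yaw": 0.25, "claw": 0},
    {"dx": -50, "dy": 171, "dz": 0, "yaw": 0.294, "claw": 0},
  ],
)

```text
time: 14.85
eef_pos: [0.4844, 0.2021, 0.1461]
orientation: [-179.9, 0.3, 166.1]
contact_force: [0.4, -0.8, -0.6]
width: 0.175
```

```bash
python3 -c "
from h import *
st();plan(484.8,200.4,80,166.2)"
```

```text
14.85 [484.4 202.1 146.1] [-179.86    0.34  166.14] F [ 0.4 -0.8 -0.6] M [-0.03  0.04 -0.02] w 0.175 q [ 15.6  26.3 108.8  -0.4  44.7 -60.3]
d [-0.4 -1.4 66.1] rotvec [-0.0024  0.006  -0.001 ] len 66.0
```

>>> move_arm(
  steps=[
    {"dx": -0.4, "dy": -1.4, "dz": 20, "yaw": -0.001, "claw": 0},
    {"dx": -0.4, "dy": -1.4, "dz": 45, "yaw": -0.001, "claw": 0},
    {"dx": -0.4, "dy": -1.4, "dz": 62, "yaw": -0.001, "claw": 0},
    {"dx": -0.4, "dy": -1.4, "dz": 66, "yaw": -0.001, "claw": 0},
    {"dx": -0.4, "dy": -1.4, "dz": 66, "yaw": -0.001, "claw": 0},
  ],
)

```text
time: 15.35
eef_pos: [0.4845, 0.2002, 0.0799]
orientation: [-179.8, 0.3, 166.2]
contact_force: [0.3, -0.0, -0.4]
width: 0.172
```

```bash
python3 - <<'E'
from h import *
from rig import capture
st();plan(484.8,200.4,36,166.2)
p,d=capture("side");cv2.imwrite("pics/n13.png",cv2.resize(p[150:260,190:330,::-1],None,fx=5,fy=5,interpolation=2))
p,d=capture("top");cv2.imwrite("pics/n14.png",cv2.resize(p[225:345,190:310,::-1],None,fx=5,fy=5,interpolation=2))
E
```

```text
15.35 [484.5 200.2  79.9] [-179.83    0.28  166.19] F [ 0.3 -0.  -0.4] M [-0.03  0.01 -0.04] w 0.172 q [ 15.4  32.2 111.8  -0.5  35.8 -60.4]
d [-0.   0.4 43.9] rotvec [-0.003   0.0049 -0.0001] len 44.0
```

View pics/n13.png

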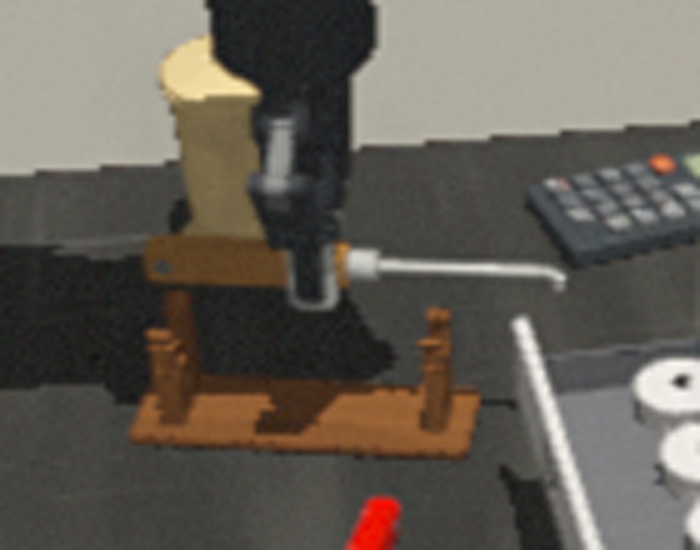

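View pics/n14.png

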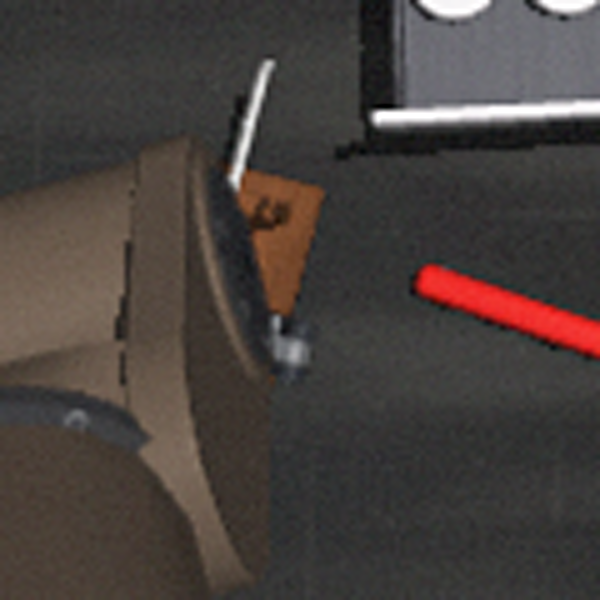

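>>> move_arm(
  steps=[
    {"dx": 0, "dy": 0.4, "dz": 12, "yaw": 0, "claw": 0},
    {"dx": 0, "dy": 0.4, "dz": 24, "yaw": 0, "claw": 0},
    {"dx": 0, "dy": 0.4, "dz": 34, "yaw": 0, "claw": 0},
    {"dx": 0, "dy": 0.4, "dz": 41, "yaw": 0, "claw": 0},
    {"dx": 0, "dy": 0.4, "dz": 42, "yaw": 0, "claw": 0},
  ],
)

```text
time: 15.95
eef_pos: [0.485, 0.2005, 0.0377]
orientation: [-179.8, 0.3, 166.2]
contact_force: [0.7, 0.1, -0.7]
width: 0.179
```

```bash
python3 -c "
from h import *
st();plan(484.8,200.4,33.8,166.2)"
```

```text
15.95 [485.  200.5  37.7] [-179.83    0.3   166.19] F [ 0.7  0.1 -0.7] M [0.1  0.01 0.03] w 0.179 q [ 15.4  36.4 113.1  -0.6  30.3 -60.3]
d [ 0.2 -0.1  3.9] rotvec [-0.0029  0.0052 -0.0002] len 4.0
```

>>> move_arm(
  steps=[
    {"dx": 0.2, "dy": 0, "dz": 1.5, "yaw": 0, "claw": 0},
    {"dx": 0.2, "dy": 0, "dz": 3, "yaw": 0, "claw": 0},
    {"dx": 0.2, "dy": 0, "dz": 3.6, "yaw": 0, "claw": 0},
    {"dx": 0.2, "dy": 0, "dz": 3.6, "yaw": 0, "claw": 0},
  ],
)

```text
time: 16.35
eef_pos: [0.4849, 0.2005, 0.0343]
orientation: [-179.8, 0.3, 166.2]
contact_force: [-1.0, -1.1, -0.2]
width: 0.178
```

```bash
python3 -c "
from h import *
st()"
```

```text
16.35 [484.9 200.5  34.3] [-179.84    0.31  166.19] F [-1.  -1.1 -0.2] M [0.   0.14 0.05] w 0.178 q [ 15.4  36.8 113.2  -0.6  29.9 -60.3]
```

>>> move_arm(
  steps=[
    {"dx": 0, "dy": 0, "dz": 0.8, "yaw": 0, "claw": 0},
    {"dx": 0, "dy": 0, "dz": 0.8, "yaw": 0, "claw": 0},
    {"dx": 0, "dy": 0, "dz": 0.8, "yaw": 0, "claw": 0},
  ],
)

```text
time: 16.65
eef_pos: [0.485, 0.2005, 0.0338]
orientation: [-179.9, 0.3, 166.2]
contact_force: [-0.2, 0.6, 4.7]
width: 0.176
```

```bash
python3 -c "
from h import *
st()"
```

```text
16.65 [485.  200.5  33.8] [-179.85    0.33  166.19] F [-0.2  0.6  4.7] M [-0.01  0.53  0.04] w 0.176 q [ 15.4  36.8 113.2  -0.6  29.8 -60.3]
```

Rear fork contact is felt (4.7 N). I'll open gradually to the same 60% opening used before.

>>> move_arm(
  steps=[
    {"dx": 0, "dy": 0, "dz": 0, "yaw": 0, "claw": 25},
    {"dx": 0, "dy": 0, "dz": 0, "yaw": 0, "claw": 30},
    {"dx": 0, "dy": 0, "dz": 0, "yaw": 0, "claw": 45},
    {"dx": 0, "dy": 0, "dz": 0, "yaw": 0, "claw": 60},
    {"dx": 0, "dy": 0, "dz": 0, "yaw": 0, "claw": 60},
  ],
)

```text
time: 17.15
eef_pos: [0.485, 0.2005, 0.0337]
orientation: [-179.8, 0.3, 166.2]
contact_force: [-0.2, -0.0, 0.2]
width: 0.602
```

```bash
python3 - <<'E'
from h import *
from rig import capture
st()
p,d=capture("side");cv2.imwrite("pics/n15.png",cv2.resize(p[150:260,190:330,::-1],None,fx=5,fy=5,interpolation=2))
E
```

```text
17.15 [485.  200.5  33.7] [-179.85    0.32  166.19] F [-0.2 -0.   0.2] M [-0.01 -0.01 -0.03] w 0.602 q [ 15.4  36.8 113.2  -0.6  29.8 -60.3]
```

View pics/n15.png

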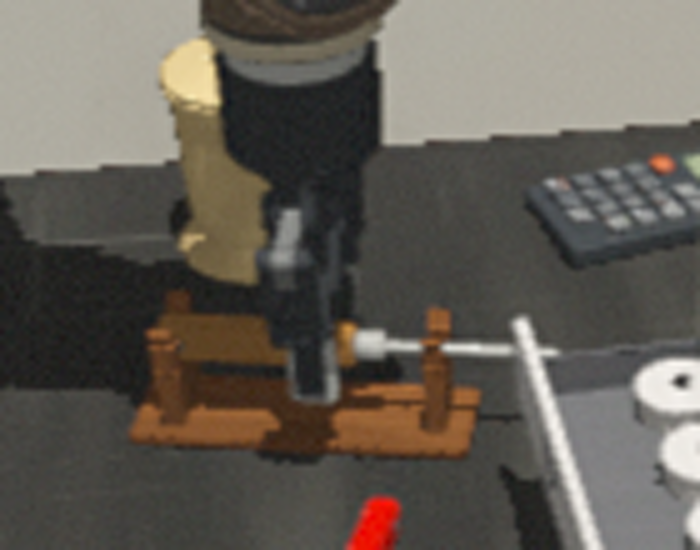

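The hook lies in both forks. I'll lift off and back away toward the start.

>>> move_arm(
  steps=[
    {"dx": 0, "dy": 0, "dz": -12, "yaw": 0, "claw": 60},
    {"dx": 0, "dy": 0, "dz": -35, "yaw": 0, "claw": 60},
    {"dx": 0, "dy": 0, "dz": -75, "yaw": 0, "claw": 60},
    {"dx": 0, "dy": 0, "dz": -120, "yaw": 0, "claw": 60},
    {"dx": 0, "dy": 0, "dz": -165, "yaw": 0, "claw": 60},
  ],
)

```text
time: 17.7
eef_pos: [0.4837, 0.2011, 0.2012]
orientation: [-179.9, 0.3, 166.2]
contact_force: [0.1, -0.2, 0.6]
width: 0.602
```

>>> move_arm(
  steps=[
    {"dx": 30, "dy": 30, "dz": -10, "yaw": 0, "claw": 60},
    {"dx": 60, "dy": 60, "dz": -20, "yaw": 0, "claw": 60},
    {"dx": 90, "dy": 95, "dz": -20, "yaw": 0, "claw": 60},
    {"dx": 115, "dy": 130, "dz": -20, "yaw": 0, "claw": 60},
    {"dx": 140, "dy": 165, "dz": -20, "yaw": 0, "claw": 60},
  ],
)

```text
time: 18.2
eef_pos: [0.3858, 0.3962, 0.2213]
orientation: [-179.9, 0.4, 166.2]
contact_force: [0.6, 0.1, -0.5]
width: 0.598
```

>>> move_arm(
  steps=[
    {"dx": 30, "dy": 20, "dz": 0, "yaw": 0, "claw": 60},
    {"dx": 60, "dy": 45, "dz": 0, "yaw": 0, "claw": 60},
    {"dx": 85, "dy": 75, "dz": 0, "yaw": 0, "claw": 60},
    {"dx": 85, "dy": 75, "dz": 0, "yaw": 0, "claw": 60},
  ],
)

```text
time: 18.6
eef_pos: [0.319, 0.4922, 0.2214]
orientation: [-180.0, 0.4, 166.4]
contact_force: [0.5, 0.0, -0.5]
width: 0.605
```

```bash
python3 - <<'E'
from h import *
from rig import capture
st()
for n in("side","top"):
    p,d=capture(n);cv2.imwrite(f"pics/{n}F.png",p[:,:,::-1])
a=cv2.imread("pics/topF.png");hsv=cv2.cvtColor(a,cv2.COLOR_BGR2HSV)
reg=np.zeros((480,640),bool);reg[230:335,217:258]=1
rod=reg&(hsv[...,1]<60)&(hsv[...,2]>120);rod[273:]=0
han=reg&(hsv[...,0]<22)&(hsv[...,2]>150)&(hsv[...,1]>80)
P=lambda m,z:np.array([w("top",0,u,v,z)[:2] for v,u in np.argwhere(m)])*1000
H=P(han,.061);R=P(rod,.0525);d=R.mean(0)-H.mean(0)
print(H.mean(0),R.mean(0),np.degrees(np.arctan2(d[1],d[0])),R[np.argmax(R[:,0])])
cv2.imwrite("pics/Fc.png",cv2.resize(a[190:345,190:350],None,fx=3.8,fy=3.8,interpolation=2))
b=cv2.imread("pics/sideF.png");cv2.imwrite("pics/Fs.png",cv2.resize(b[180:330,200:360],None,fx=4,fy=4,interpolation=2))
E
```

```text
18.6 [319.  492.2 221.4] [-179.98    0.36  166.39] F [ 0.5  0.  -0.5] M [-0.03  0.02  0.01] w 0.605 q [ 50.8  25.5  95.6  -0.4  58.7 -25.4]
[453.75979922 205.85017978] [561.81516981 179.76562421] -13.571549085383587 [601.00906598 168.98597409]
```

View pics/Fc.png

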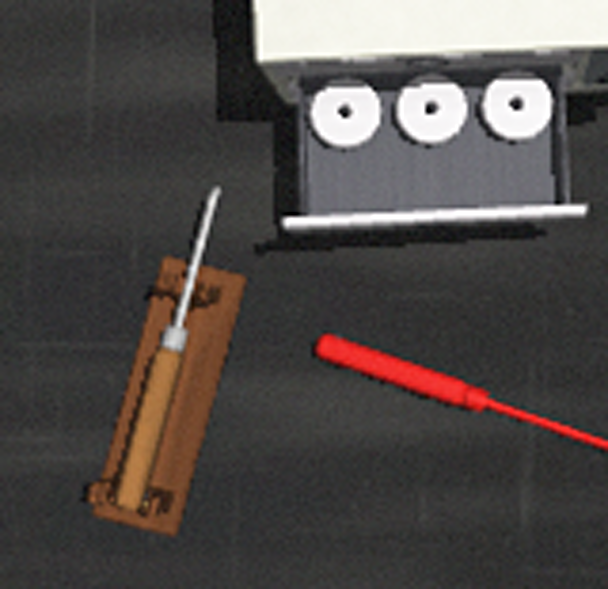

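View pics/Fs.png

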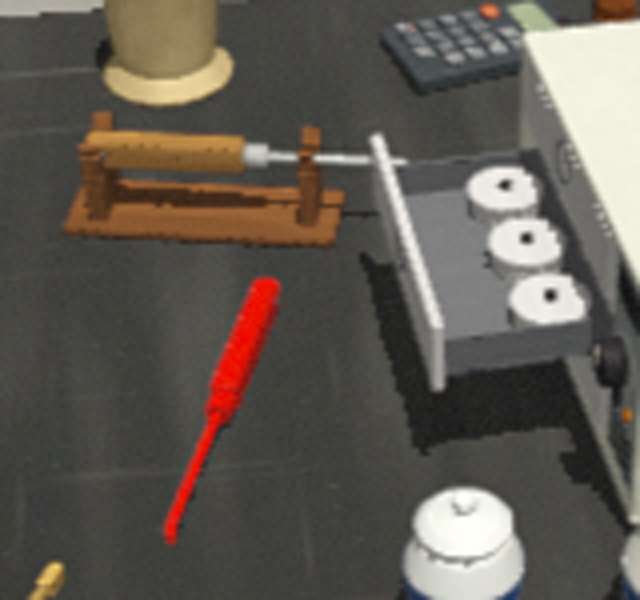

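View pics/topF.png

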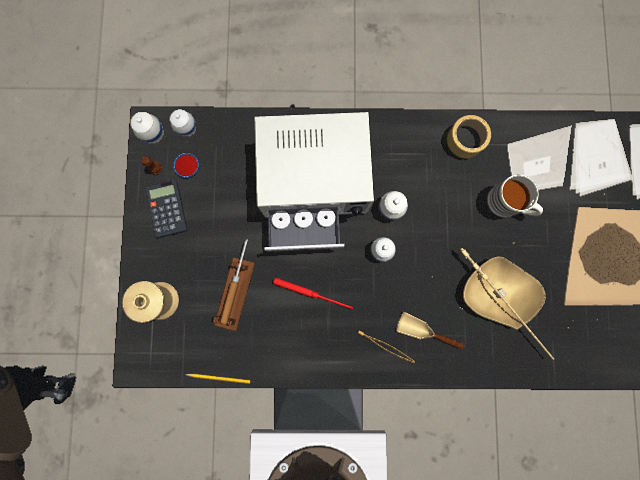

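The hook is back in both forks within about 2 mm of where it lay. The tray stands drawn out (top, front edge at row ~246), and nothing else has moved.

```bash
python3 -c "
from rig import bot
print(bot.close_job())"
```

```text
the job is handed in; nothing more can be done
None
```

The middle tray is drawn out to its stop and left there, and the hook is back in both forks of its rest. I handed the job in at about 19 s of the 61 s allowed.

- **Drawing out:** I took the wooden hook, not the red look-alike, and passed its nose through the middle tray's finger hole without contact. After lowering it behind the front, I pulled at about 3 N of drag. Near the stop the force rose in steps of about 8, 9, 12 and then 14 N, and I stopped there, within the firm range. By my estimate that is 82 mm plus however far out the tray started.
- **Unhooking:** The nose came back out of the hole with no drag on the tray.
- **Last checks:**
  - The final pictures show the tray still out and both cameras show the jars, red hook and other trays unmoved.
  - The hook lies within about 2 mm and 0.1–0.2° of its first position.
  - The gripper is clear of everything, with a force reading near zero.
- **Disagreements:**
  - The side camera placed things about 1 pixel (3 mm) higher than the calibration predicted. I relied on direct comparison in the pictures and on the felt forces instead.
  - The tool tilted by up to 0.8° during the pull, so the hook touched the rear fork first at about 5 N when I laid it down.

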